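File the tag boxes and stow the grading tools at the shellfish counter

ROBOT

A 6-joint arm with a two-finger parallel gripper is mounted at the origin on the work surface. World frame = base frame: x ahead of the robot, y to its left, z up, the work surface at z = 0. Lengths are in m, angles in rad, forces in N, time in s.
With the tool pointing down it reaches from about 0.35 to 0.925 m from the base axis. Payload 6.4 kg.
Tool frame: the origin (TCP) lies between the finger pads; the fingertips stand 22 mm ahead of it and the grasp point (between the pads) lies 3 mm ahead of it (manip.nose_length is the distance from the TCP to the fingertips, in m); z points along the fingers, x is the direction in which the jaws open and shut, and the axes are right-handed (so a half turn about z gives the same grasp; the last joint's range is limited). The gripper opens to 94 mm and grips with 3 to 60 N. Pads are 16 mm wide; open, the fingers measure 119 mm over their backs; the gripper's body (75 mm by 177 mm) begins 78 mm behind the grasp point.
Start: joints at [0.934, 0.245, 1.558, -0, 1.339, -0.174], TCP at [0.29, 0.582, 0.227] pointing down, gripper open.
Joint ranges: [-3.13, 3.13], [-1.02, 2.26], [0.13, 2.54], [-0.95, 4.09], [0.21, 2.88], [-2.74, 2.74]. Speed limits (rad/s): [2.57, 2.57, 3.14, 3.14, 3.14, 3.14].

INTERFACE

Orientations are given as a unit quaternion [x, y, z, w].
In Python, from plant import manip, imaging gives the robot as it stands.
- The arm moves only by the tool drive_tool, never from a script. Its argument "moves" is a list of rows, each a list of 3 entries, a list of its own where there are three numbers: the shift along the tool's x, y, z in m, then the turn, a rotation vector about the tool's x, y, z in rad, then the finger opening in m, from 0 to 0.094. In form: [[[tx, ty, tz], [wx, wy, wz], claw], ...]. A call has 1 to 5 rows; each row is the pose to reach, as a shift and turn from the pose measured when the call began, along the tool's axes at that moment; what a row does not reach only later rows make up. A row lasts 1/8 s, in which the tool goes at most 62.5 mm and 10.7 degrees, less where a joint would pass 70% of its speed; a pose out of reach is approached as far as the arm can. A call with a gripper value outside its range is refused whole. The fingers move at their own pace and stop on an object; the grip force is fixed at half the most. Time passes only in rows, so rows that repeat a pose let the fingers close. It gives the time, the measured TCP pose, the force and the opening at its end, in the units of the state.
- manip.get_obs(): the state, without advancing time (a new reading comes with each control period).
- imaging.snapshot(name): name is "scene" or "top" or "wrist"; returns a dict with "img" (420x560x3 uint8, red, green, blue), "z_map" (420x560 float32, m along the optical axis (not along the pixel's ray), 0 where there is no reading), "fx", "fy", "cx", "cy" (pixels), "dist_coeffs" ([k1, k2, p1, p2, k3] as OpenCV has them; the pictures are not rectified), "world_to_cam" (4x4, takes a point from world to camera coordinates). Camera axes: x right, y up, looking along -z (the intrinsics and any distortion apply to the point x, -y, -z); pixel columns grow to the right and rows downward; lengths in m; the calibration is good to about 2 mm. A picture is of the moment at which its call begins.
- manip.finish_job(): hands the job in, once; it reports no verdict.
The state is a dict: "time": time; "q": joint angles; "qd": joint speeds; "effort": joint torques, N m; "tool_pos": TCP position; "eef_rot": TCP orientation; "wrist_force": force on the tool from outside, world axes, zero at the start; "ft_torque": the same for the moment, N m; "opening": finger opening in m.
Only numpy, scipy, OpenCV 4.12 (cv2) and the standard library are available. Lean on these libraries where they do the work, as an engineer would, in place of code of your own. Each camera call takes 0.05 s, during which the arm holds its last target. There are 200 camera calls.

TASK

Put the shellfish grading kit away: push the crowded tag boxes in the rack apart and file the two loose ones, so that all six stand upright on the rack floor, each at the label of its own colour. Press every grading tool that lies on the counter (knife, scraper, shell gauge: not all may be there) fully home into its own pocket in the foam tray. Do not shift the ramekin, the bottle, the jar or the can.

Things in the scene. Friction and masses are not known exactly. Their poses are not given: they have to be found in the camera images.
- rack: Grey and aluminium rack for tag boxes, fixed, 72 mm deep (its x) and 254 mm long (its y). Origin: centre of its underside. x points away from the robot (roughly), y along the row, z up. Inside: floor 8 mm above the table, 60 mm deep in x between two lips 6 mm thick that stand 30 mm above the table, 234 mm long in y between two end walls 10 mm thick and 70 mm high: six places at 39 mm pitch, at y = 97.5, 58.5, 19.5, -19.5, -58.5, -97.5 mm.
- label_red: Red label clipped to both lips of the rack: it marks the place of the red box. Origin: on the rack floor, at the middle of that place; axes as the rack's.
- label_green: Green label clipped to both lips of the rack: it marks the place of the green box. Origin: on the rack floor, at the middle of that place; axes as the rack's.
- label_blue: Blue label clipped to both lips of the rack: it marks the place of the blue box. Origin: on the rack floor, at the middle of that place; axes as the rack's.
- label_yellow: Yellow label clipped to both lips of the rack: it marks the place of the yellow box. Origin: on the rack floor, at the middle of that place; axes as the rack's.
- label_white: White label clipped to both lips of the rack: it marks the place of the white box. Origin: on the rack floor, at the middle of that place; axes as the rack's.
- label_black: Black label clipped to both lips of the rack: it marks the place of the black box. Origin: on the rack floor, at the middle of that place; axes as the rack's.
- box_red_center (a point): Tag box, closed rigid grey box with a red top, 56 mm deep (its x) x 36 mm wide (its y) x 110 mm tall, about 0.25 kg; starts standing in the rack, in the right order but perhaps crowded up to 21 mm off its label. In the rack its width lies along the row, either way round. Point: centre of the box, 55 mm above its underside; z up.
- box_green_center (a point): Tag box, closed rigid grey box with a green top, 56 mm deep (its x) x 36 mm wide (its y) x 110 mm tall, about 0.25 kg; starts standing in the rack, in the right order but perhaps crowded up to 21 mm off its label. In the rack its width lies along the row, either way round. Point: centre of the box, 55 mm above its underside; z up.
- box_blue_center (a point): Tag box, closed rigid grey box with a blue top, 56 mm deep (its x) x 36 mm wide (its y) x 110 mm tall, about 0.25 kg; starts standing in the rack, in the right order but perhaps crowded up to 21 mm off its label. In the rack its width lies along the row, either way round. Point: centre of the box, 55 mm above its underside; z up.
- box_yellow_center (a point): Tag box, closed rigid grey box with a yellow top, 56 mm deep (its x) x 36 mm wide (its y) x 110 mm tall, about 0.25 kg; starts standing loose on the counter, to the right of the tools. In the rack its width lies along the row, either way round. Point: centre of the box, 55 mm above its underside; z up.
- box_white_center (a point): Tag box, closed rigid grey box with a white top, 56 mm deep (its x) x 36 mm wide (its y) x 110 mm tall, about 0.25 kg; starts standing loose on the counter, to the right of the tools. In the rack its width lies along the row, either way round. Point: centre of the box, 55 mm above its underside; z up.
- box_black_center (a point): Tag box, closed rigid grey box with a black top, 56 mm deep (its x) x 36 mm wide (its y) x 110 mm tall, about 0.25 kg; starts standing in the rack, in the right order but perhaps crowded up to 21 mm off its label. In the rack its width lies along the row, either way round. Point: centre of the box, 55 mm above its underside; z up.
- knife_center (a point): Shucking knife, blue handle 100 mm long (x -50 to 50 mm), 28 mm wide, 36 mm tall, steel blade x 50 to 110 mm, 14 mm wide, lowest 8 mm only; 0.15 kg. It lies on the counter, may be absent (None). Point: on the handle's middle line, 18 mm above the underside, near the centre of mass; x points to the working end, z up.
- pocket_knife (a point): The knife-shaped pocket of the black foam tray (fixed, 190 x 200 mm, top 18 mm above the counter). Pocket 12 mm deep, cut to the tool's outline with 2 mm to spare all round; point: on the pocket's floor, 6 mm above the counter, straight below the tool's own point when the tool is home (tool's point then 18 mm above this one); x points to the working end.
- scraper_center (a point): Barnacle scraper, pale wooden handle 120 mm long (x -70 to 50 mm), 24 mm wide, 36 mm tall, steel head x 50 to 80 mm, 60 mm wide, lowest 10 mm only; 0.2 kg. It lies on the counter, may be absent (None). Point: on the handle's middle line, 18 mm above the underside, near the centre of mass; x points to the working end, z up.
- pocket_scraper (a point): The scraper-shaped pocket of the black foam tray (fixed, 190 x 200 mm, top 18 mm above the counter). Pocket 12 mm deep, cut to the tool's outline with 2 mm to spare all round; point: on the pocket's floor, 6 mm above the counter, straight below the tool's own point when the tool is home (tool's point then 18 mm above this one); x points to the working end.
- gauge_center (a point): Shell gauge, red handle 80 mm long (x -50 to 30 mm), 24 mm wide, 36 mm tall, aluminium plate x 30 to 100 mm, 52 mm wide, lowest 9 mm only; 0.18 kg. It lies on the counter, may be absent (None). Point: on the handle's middle line, 18 mm above the underside, near the centre of mass; x points to the working end, z up.
- pocket_gauge (a point): The gauge-shaped pocket of the black foam tray (fixed, 190 x 200 mm, top 18 mm above the counter). Pocket 12 mm deep, cut to the tool's outline with 2 mm to spare all round; point: on the pocket's floor, 6 mm above the counter, straight below the tool's own point when the tool is home (tool's point then 18 mm above this one); x points to the working end.
- ramekin: Bystander: white ceramic ramekin, 68 mm wide, 40 mm high. Origin: centre of its underside.
- spray: Bystander: bottle with a blue cap, 68 mm wide, 190 mm tall. Origin: centre of its underside.
- jar: Bystander: jar with a yellow lid, 72 mm wide, 90 mm high. Origin: centre of its underside.
- can: Bystander: green can, 68 mm wide, 60 mm high. Origin: centre of its underside.
Not all that is in view belongs to the job. Leave any pink look-alike of the part that bears box_red_center alone.

How it is judged:
At the end, for the whole second after the job is handed in: Boxes upright on the rack floor, each within 15 mm along the row and 10 mm across of its own label, square within 0.2 rad, tilt under 0.1 rad; each tool present within 6 mm and 0.1 rad of its pocket, tilt under 0.08 rad, within 3.5 mm of its floor (y of box_red_center in the frame of label_red between -0.015 and 0.015 m and x of box_red_center in the frame of label_red between -0.01 and 0.01 m and z of box_red_center in the frame of label_red between 0.05 and 0.06 m and angle between each of box_red_center, box_green_center, box_blue_center, box_yellow_center, box_white_center, box_black_center's own z axis and vertical below 0.1 rad and angle between the x axis of each of box_red_center, box_green_center, box_blue_center, box_yellow_center, box_white_center, box_black_center and the x axis of rack, either way round below 0.2 rad and y of box_green_center in the frame of label_green between -0.015 and 0.015 m and x of box_green_center in the frame of label_green between -0.01 and 0.01 m and z of box_green_center in the frame of label_green between 0.05 and 0.06 m and y of box_blue_center in the frame of label_blue between -0.015 and 0.015 m and x of box_blue_center in the frame of label_blue between -0.01 and 0.01 m and z of box_blue_center in the frame of label_blue between 0.05 and 0.06 m and y of box_yellow_center in the frame of label_yellow between -0.015 and 0.015 m and x of box_yellow_center in the frame of label_yellow between -0.01 and 0.01 m and z of box_yellow_center in the frame of label_yellow between 0.05 and 0.06 m and y of box_white_center in the frame of label_white between -0.015 and 0.015 m and x of box_white_center in the frame of label_white between -0.01 and 0.01 m and z of box_white_center in the frame of label_white between 0.05 and 0.06 m and y of box_black_center in the frame of label_black between -0.015 and 0.015 m and x of box_black_center in the frame of label_black between -0.01 and 0.01 m and z of box_black_center in the frame of label_black between 0.05 and 0.06 m and horizontal distance between knife_center and pocket_knife below 0.006 m and angle between the x axis of knife_center and the x axis of pocket_knife, either way round below 0.1 rad and z of knife_center in the frame of pocket_knife between 0.014 and 0.0215 m and angle between each of knife_center, scraper_center, gauge_center's own z axis and vertical below 0.08 rad and horizontal distance between scraper_center and pocket_scraper below 0.006 m and angle between the x axis of scraper_center and the x axis of pocket_scraper, either way round below 0.1 rad and z of scraper_center in the frame of pocket_scraper between 0.014 and 0.0215 m and horizontal distance between gauge_center and pocket_gauge below 0.006 m and angle between the x axis of gauge_center and the x axis of pocket_gauge, either way round below 0.1 rad and z of gauge_center in the frame of pocket_gauge between 0.014 and 0.0215 m); the robot touches nothing.
It fails at once if the ramekin is shifted more than 30 mm (distance of ramekin from where it was at the start of the episode above 0.03 m).
It fails at once if the spray is shifted more than 30 mm (distance of spray from where it was at the start of the episode above 0.03 m).
It fails at once if the jar is shifted more than 30 mm (distance of jar from where it was at the start of the episode above 0.03 m).
It fails at once if the can is shifted more than 30 mm (distance of can from where it was at the start of the episode above 0.03 m).
Of knife, scraper, gauge only 2 to 3 are there at a start; the rules pass over those that are not, and their reading is None.
At some moment in a run one of knife, scraper, gauge may be knocked a few centimetres aside while the robot is not near it.
It also fails if it takes over 210 s, if anything falls off the work surface, if the arm or the gripper's body presses on something with over 40 N, if the wrist force passes 120 N, or if a joint passes its speed limit or range.

## Working session

There is one attempt and no reset: what is moved stays moved. The work goes in short steps, Python scripts to look and compute and a tool call to move; the robot and the scene stay as the last step left them, time stands still between calls to the robot, and variables do not carry over. Pictures are saved under pics/ and viewed, about 12 in all and at most 16, crops included, and the job is handed in when it is done.

Besides the shell and the picture viewer there is one more tool, called in YAML: its name, and indented under it one key for each argument. drive_tool: Moves the arm, as the interface text tells. Its arguments: {"type":"object","properties":{"moves":{"type":"array"}},"required":["moves"]}

```bash
ls; mkdir -p pics
cat > h.py <<'E'
import numpy as np, cv2
from plant import manip, imaging
from scipy.spatial.transform import Rotation as R
def snap(n,save=None):
    s=imaging.snapshot(n)
    if save: cv2.imwrite('pics/'+save+'.png',cv2.cvtColor(s['img'],cv2.COLOR_RGB2BGR))
    return s
def cloud(s):
    h,w=s['z_map'].shape
    K=np.array([[s['fx'],0,s['cx']],[0,s['fy'],s['cy']],[0,0,1.]])
    uv=np.stack(np.meshgrid(np.arange(w),np.arange(h)),-1).reshape(-1,1,2).astype(np.float64)
    n=cv2.undistortPoints(uv,K,np.array(s['dist_coeffs'],float)).reshape(h,w,2)
    z=s['z_map'].astype(float)
    P=np.stack([n[...,0]*z,-n[...,1]*z,-z],-1)
    M=np.linalg.inv(np.array(s['world_to_cam']))
    W=P@M[:3,:3].T+M[:3,3]
    W[z<=0]=np.nan
    return W
def state():
    o=manip.get_obs(); print({k:np.round(o[k],4).tolist() for k in ('time','tool_pos','eef_rot','wrist_force','opening','q')}); return o
E
python3 - <<'E'
from h import *
state()
for n in('top','scene'):
    s=snap(n,n+'0'); W=cloud(s); np.savez('/tmp/'+n+'.npz',W=W,img=s['img'])
    print(n,np.round(np.linalg.inv(np.array(s['world_to_cam'])),3).tolist(),s['fx'],s['dist_coeffs'])
E
```

```text
pics
{'time': 0.0, 'tool_pos': [0.2898, 0.5812, 0.2263], 'eef_rot': [0.8504, 0.5261, -0.0009, 0.0004], 'wrist_force': [0.9395, -0.4396, -0.1077], 'opening': 0.0938, 'q': [0.9339, 0.2458, 1.559, 0.0, 1.3387, -0.1741]}
top [[0.021, 0.988, -0.15, 0.382], [-1.0, 0.02, -0.006, -0.002], [-0.003, 0.151, 0.989, 1.137], [0.0, 0.0, 0.0, 1.0]] 497.8351457395422 [0.02227508 0.         0.         0.         0.        ]
scene [[0.565, -0.526, 0.636, 1.225], [0.825, 0.357, -0.438, -0.46], [0.003, 0.772, 0.636, 0.753], [0.0, 0.0, 0.0, 1.0]] 492.7194846167043 [-0.03501378  0.          0.          0.          0.        ]
```

View pics/top0.png

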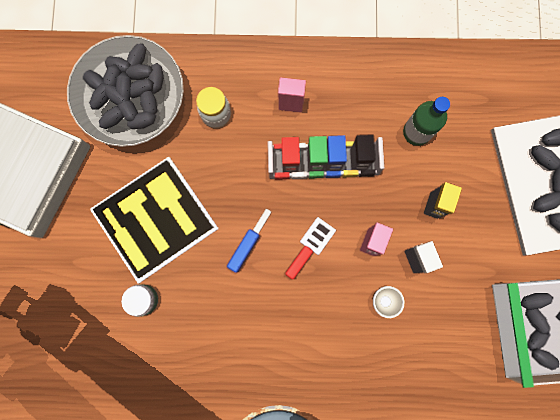

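View pics/scene0.png

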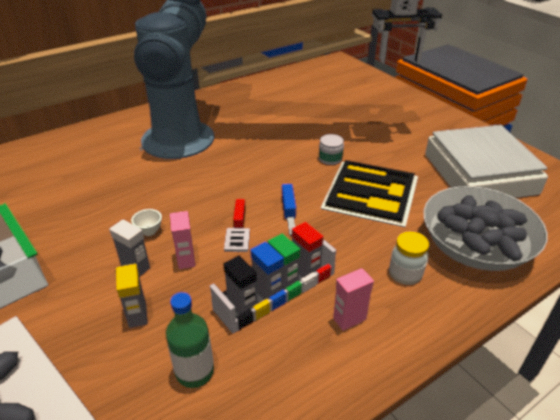

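The top view shows the knife at (250,240), the gauge at (311,247) and no scraper. The tray is at (153,218), the rack at (325,158), and the loose boxes are yellow (444,200) and white (425,257). Two pink look-alikes stand at (292,93) and (378,238), and I'll leave those alone. Next I'll measure everything.

```bash
cat >> h.py <<'E'
def rect(P):
    r=cv2.minAreaRect((P[:,:2]*1000).astype(np.float32)); c=np.array(r[0])/1000; w,h=r[1]; a=r[2]
    if w<h: a+=90; w,h=h,w
    return np.round(c,4).tolist(),round(float(w),1),round(float(h),1),round((a+90)%180-90,1)
def comps(W,img,mask,minpx=25):
    n,l,st,_=cv2.connectedComponentsWithStats(mask.astype(np.uint8))
    for i in range(1,n):
        if st[i,4]>=minpx:
            m=l==i; P=W[m]; ys,xs=np.where(m)
            print('px',(int(xs.mean()),int(ys.mean())),'n',st[i,4],'rgb',np.median(img[m],0).astype(int).tolist(),'z',np.round(np.median(P[:,2]),4),'mean',np.round(P.mean(0)[:2],4).tolist(),'rect',rect(P))
E
python3 - <<'E'
from h import *
d=np.load('/tmp/top.npz');W=d['W'];img=d['img'];z=W[...,2]
v=np.zeros(z.shape,bool);v[60:330,80:490]=1
for lo,hi in((.102,.13),(.06,.08),(.03,.042),(.085,.1)):
    print(lo,hi);comps(W,img,v&(z>lo)&(z<hi))
hsv=cv2.cvtColor(img,cv2.COLOR_RGB2HSV)
print('yellow floor');m=(hsv[...,0]>20)&(hsv[...,0]<35)&(hsv[...,1]>150)&(hsv[...,2]>140);comps(W,img,m&v&(z<.03))
m=v&(z>.012)&(z<.025);print('tray');comps(W,img,m,200)
E
```

```text
0.102 0.13
px (291, 86) n 454 rgb [244, 173, 199] z 0.1107 mean [0.7988, -0.0134] rect ([0.8, -0.0134], 56.8, 39.0, 85.0)
px (426, 120) n 373 rgb [52, 88, 53] z 0.1218 mean [0.7245, -0.2988] rect ([0.7338, -0.3067], 66.7, 58.6, 49.4)
px (327, 149) n 1001 rgb [85, 131, 128] z 0.1186 mean [0.6598, -0.091] rect ([0.6617, -0.0915], 77.2, 58.9, -86.9)
px (365, 147) n 511 rgb [53, 44, 43] z 0.1184 mean [0.6642, -0.1702] rect ([0.666, -0.171], 58.7, 37.8, 4.0)
px (290, 150) n 489 rgb [243, 82, 73] z 0.1188 mean [0.6556, -0.0131] rect ([0.6562, -0.013], 56.9, 36.0, 1.1)
px (448, 197) n 508 rgb [247, 235, 103] z 0.1101 mean [0.5639, -0.3443] rect ([0.5646, -0.3454], 57.3, 37.6, -18.7)
px (379, 237) n 502 rgb [245, 186, 211] z 0.1105 mean [0.4762, -0.2004] rect ([0.4767, -0.2012], 57.3, 37.3, -21.6)
px (428, 256) n 538 rgb [248, 248, 244] z 0.1103 mean [0.4389, -0.3003] rect ([0.4393, -0.3012], 58.6, 38.2, 20.1)
0.06 0.08
px (81, 62) n 31 rgb [140, 134, 127] z 0.0625 mean [0.8645, 0.4645] rect ([0.8631, 0.4657], 23.5, 9.7, -29.3)
px (107, 62) n 38 rgb [76, 74, 76] z 0.0756 mean [0.8606, 0.4015
[... 4718 characters left out ...]
, 67.6)
px (439, 201) n 63 rgb [88, 65, 24] z 0.0931 mean [0.5566, -0.3313] rect ([0.5614, -0.3308], 65.1, 28.3, 12.2)
px (418, 260) n 51 rgb [93, 83, 78] z 0.0925 mean [0.4324, -0.2846] rect ([0.4326, -0.2844], 57.1, 2.0, 19.8)
yellow floor
px (152, 192) n 34 rgb [207, 183, 72] z 0.0073 mean [0.5784, 0.301] rect ([0.5727, 0.2983], 77.6, 24.3, 17.6)
tray
px (149, 114) n 583 rgb [116, 110, 104] z 0.0191 mean [0.7612, 0.3166] rect ([0.7667, 0.3188], 194.5, 85.6, -41.7)
px (154, 218) n 4433 rgb [47, 41, 33] z 0.0186 mean [0.517, 0.2911] rect ([0.5199, 0.2973], 203.0, 192.8, -53.5)
px (388, 302) n 231 rgb [211, 198, 179] z 0.0178 mean [0.3423, -0.2352] rect ([0.3434, -0.2326], 51.0, 50.4, -17.0)
```

Both views agree on the label order from +y to -y: red, white, green, blue, yellow, black. The rack centre is at about (0.661, -0.091) with a yaw of about 3.1°. Red and black are crowded inward by 17–19 mm, while green and blue are fine. I'll start by gripping red across its depth and sliding it.

```bash
cat >> h.py <<'E'
YAW=np.deg2rad(3.1); RC=np.array([.661,-.091])
def rk(x,y): return RC+np.array([[np.cos(YAW),-np.sin(YAW)],[np.sin(YAW),np.cos(YAW)]])@[x,y]
def torack(p): return np.array([[np.cos(YAW),np.sin(YAW)],[-np.sin(YAW),np.cos(YAW)]])@(np.array(p)-RC)
def plan(wps,o=None):
    """wps: list of (x,y,z,yawdeg of tool x, mod 180). Each planned from the nominal previous pose."""
    o=o or manip.get_obs(); p=np.array(o['tool_pos']); r=R.from_quat(o['eef_rot'])
    for x,y,z,a in wps:
        c=[]
        for k in(0,180):
            b=np.deg2rad(a+k); T=np.array([[np.cos(b),np.sin(b),0],[np.sin(b),-np.cos(b),0],[0,0,-1]]).T
            w=(r.inv()*R.from_matrix(T)).as_rotvec(); c.append((np.linalg.norm(w),w,R.from_matrix(T)))
        # prefer the wrist near zero: pick by q6=q1-yaw
        n,w,T=min(c,key=lambda t:t[0])
        t=r.inv().apply(np.array([x,y,z])-p)
        print('->',(x,y,z,a),'t',np.round(t,4).tolist(),'w',np.round(w,3).tolist(),'rows>=',int(max(np.ceil(np.linalg.norm(t)/.0625),np.ceil(n/.1867))))
        p=np.array([x,y,z]); r=T
E
python3 - <<'E'
from h import *
state()
x,y=rk(0,.0975);print(x,y)
plan([(.45,.35,.30,40),(.6562,-.013,.24,3.1),(.6562,-.013,.085,3.1),(x,y,.085,3.1)])
E
```

```text
{'time': 0.1, 'tool_pos': [0.2899, 0.5812, 0.2265], 'eef_rot': [0.8504, 0.5261, -0.0008, 0.0003], 'wrist_force': [-0.7799, 0.2435, -0.12], 'opening': 0.0943, 'q': [0.9339, 0.2457, 1.5589, -0.0001, 1.3387, -0.1741]}
0.6557273157339845 0.0063573253568056515
-> (0.45, 0.35, 0.3, 40) t [-0.1355, 0.2465, -0.0734] w [0.0, 0.002, 0.41] rows>= 5
-> (0.6562, -0.013, 0.24, 3.1) t [-0.0754, 0.4106, 0.06] w [0.0, 0.0, 0.644] rows>= 7
-> (0.6562, -0.013, 0.085, 3.1) t [0.0, 0.0, 0.155] w [0.0, 0.0, 0.0] rows>= 3
-> (np.float64(0.6557273157339845), np.float64(0.0063573253568056515), 0.085, 3.1) t [0.0006, -0.0194, 0.0] w [0.0, 0.0, 0.0] rows>= 1
```

drive_tool:
  moves:
    - [[-0.027, 0.049, -0.015], [0, 0, 0.082], 0.094]
    - [[-0.054, 0.098, -0.03], [0, 0, 0.164], 0.094]
    - [[-0.081, 0.148, -0.044], [0, 0, 0.246], 0.094]
    - [[-0.108, 0.197, -0.059], [0, 0, 0.328], 0.094]
    - [[-0.1355, 0.2465, -0.073], [0, 0, 0.41], 0.094]

```text
time: 0.72
tool_pos: [0.4506, 0.3484, 0.2998]
eef_rot: [0.94, 0.341, -0.001, 0.001]
wrist_force: [0.5, 0.2, 0.5]
opening: 0.0938
```

drive_tool:
  moves:
    - [[-0.011, 0.06, 0.0], [0, 0, 0.12], 0.094]
    - [[-0.022, 0.12, 0.0], [0, 0, 0.24], 0.094]
    - [[-0.033, 0.18, 0.0], [0, 0, 0.36], 0.094]
    - [[-0.044, 0.24, 0.0], [0, 0, 0.48], 0.094]
    - [[-0.055, 0.3, 0.0], [0, 0, 0.6], 0.094]

```text
time: 1.35
tool_pos: [0.6011, 0.0809, 0.2996]
eef_rot: [0.999, 0.046, -0.001, 0.001]
wrist_force: [0.4, 0.2, 0.1]
opening: 0.094
```

Run:
```python
from h import *
state()
plan([(.6562,-.013,.20,3.1),(.6562,-.013,.085,3.1)])
```

```text
{'time': 1.35, 'tool_pos': [0.6011, 0.0809, 0.2996], 'eef_rot': [0.999, 0.0457, -0.001, 0.0006], 'wrist_force': [0.4091, 0.1683, 0.0693], 'opening': 0.094, 'q': [-0.0522, 0.0948, 1.596, -0.0015, 1.4526, -0.1435]}
-> (0.6562, -0.013, 0.2, 3.1) t [0.0465, 0.0985, 0.0996] w [0.001, 0.002, 0.037] rows>= 3
-> (0.6562, -0.013, 0.085, 3.1) t [0.0, 0.0, 0.115] w [0.0, 0.0, 0.0] rows>= 2
```

drive_tool:
  moves:
    - [[0.023, 0.05, 0.05], [0, 0, 0.02], 0.094]
    - [[0.0465, 0.0985, 0.0996], [0.001, 0.002, 0.037], 0.094]
    - [[0.0465, 0.0985, 0.0996], [0.001, 0.002, 0.037], 0.094]

```text
time: 1.72
tool_pos: [0.6551, -0.0148, 0.1961]
eef_rot: [1.0, 0.026, -0.003, -0.001]
wrist_force: [-0.7, -0.5, -1.1]
opening: 0.0939
```

drive_tool:
  moves:
    - [[0, 0, 0.04], [0, 0, 0], 0.094]
    - [[0, 0, 0.08], [0, 0, 0], 0.094]
    - [[0, 0, 0.115], [0, 0, 0], 0.094]
    - [[0, 0, 0.115], [0, 0, 0], 0.094]

```text
time: 2.22
tool_pos: [0.6523, -0.0135, 0.0785]
eef_rot: [1.0, 0.027, -0.006, -0.001]
wrist_force: [-0.1, -0.3, 0.1]
opening: 0.0939
```

drive_tool:
  moves:
    - [[0, 0, 0], [0, 0, 0], 0.05]
    - [[0, 0, 0], [0, 0, 0], 0.05]
    - [[0, 0, 0], [0, 0, 0], 0.05]
    - [[0, 0, 0], [0, 0, 0], 0.05]
    - [[0, 0, 0], [0, 0, 0], 0.05]

```text
time: 2.85
tool_pos: [0.6537, -0.0136, 0.0796]
eef_rot: [1.0, 0.026, -0.004, -0.001]
wrist_force: [1.9, 0.5, 1.2]
opening: 0.0561
```

drive_tool:
  moves:
    - [[0, 0, -0.002], [0, 0, 0], 0.05]
    - [[0.001, -0.01, -0.002], [0, 0, 0], 0.05]
    - [[0.001, -0.0195, -0.002], [0, 0, 0], 0.05]
    - [[0.001, -0.0195, 0], [0, 0, 0], 0.05]
    - [[0.001, -0.0195, 0], [0, 0, 0], 0.05]

```text
time: 3.48
tool_pos: [0.6533, 0.0066, 0.0798]
eef_rot: [1.0, 0.027, -0.004, -0.002]
wrist_force: [-2.1, 1.9, 1.0]
opening: 0.0555
```

drive_tool:
  moves:
    - [[0, 0, 0], [0, 0, 0], 0.094]
    - [[0, 0, 0], [0, 0, 0], 0.094]
    - [[0, 0, 0], [0, 0, 0], 0.094]
    - [[0, 0, -0.06], [0, 0, 0], 0.094]
    - [[0, 0, -0.12], [0, 0, 0], 0.094]

```text
time: 4.1
tool_pos: [0.6537, 0.0062, 0.2004]
eef_rot: [1.0, 0.027, -0.005, -0.002]
wrist_force: [1.2, 0.7, 1.0]
opening: 0.0938
```

Run:
```python
from h import *
state()
plan([(.666,-.171,.20,3.1),(.666,-.171,.082,3.1)])
```

```text
{'time': 4.1, 'tool_pos': [0.6537, 0.0062, 0.2004], 'eef_rot': [0.9996, 0.0265, -0.0054, -0.0018], 'wrist_force': [1.1842, 0.7462, 0.9641], 'opening': 0.0938, 'q': [-0.1642, 0.2834, 1.5624, 0.0016, 1.3071, -0.2177]}
-> (0.666, -0.171, 0.2, 3.1) t [0.0028, 0.1776, -0.0004] w [-0.004, 0.011, -0.001] rows>= 3
-> (0.666, -0.171, 0.082, 3.1) t [0.0, 0.0, 0.118] w [0.0, 0.0, 0.0] rows>= 2
```

drive_tool:
  moves:
    - [[0.001, 0.06, 0], [0, 0.005, 0], 0.094]
    - [[0.002, 0.12, 0], [-0.004, 0.011, 0], 0.094]
    - [[0.0028, 0.1776, 0], [-0.004, 0.011, -0.001], 0.094]
    - [[0.0028, 0.1776, 0], [-0.004, 0.011, -0.001], 0.094]
    - [[0.0028, 0.1776, 0], [-0.004, 0.011, -0.001], 0.094]

```text
time: 4.72
tool_pos: [0.6658, -0.1708, 0.1994]
eef_rot: [1.0, 0.027, -0.0, -0.0]
wrist_force: [0.6, -0.6, -0.6]
opening: 0.0938
```

drive_tool:
  moves:
    - [[0, 0, 0.04], [0, 0, 0], 0.094]
    - [[0, 0, 0.08], [0, 0, 0], 0.094]
    - [[0, 0, 0.118], [0, 0, 0], 0.094]
    - [[0, 0, 0.118], [0, 0, 0], 0.094]

```text
time: 5.22
tool_pos: [0.6634, -0.1679, 0.0776]
eef_rot: [1.0, 0.028, -0.003, -0.002]
wrist_force: [-0.9, 0.6, 0.2]
opening: 0.0937
```

drive_tool:
  moves:
    - [[0, 0, 0], [0, 0, 0], 0.05]
    - [[0, 0, 0], [0, 0, 0], 0.05]
    - [[0, 0, 0], [0, 0, 0], 0.05]
    - [[0, 0, 0], [0, 0, 0], 0.05]
    - [[0, 0, 0], [0, 0, 0], 0.05]

```text
time: 5.85
tool_pos: [0.664, -0.1681, 0.0785]
eef_rot: [1.0, 0.028, -0.003, -0.002]
wrist_force: [0.6, 0.5, 2.0]
opening: 0.0562
```

drive_tool:
  moves:
    - [[0, 0, -0.002], [0, 0, 0], 0.05]
    - [[0, 0.009, -0.002], [0, 0, 0], 0.05]
    - [[0, 0.0175, -0.002], [0, 0, 0], 0.05]
    - [[0, 0.0175, 0], [0, 0, 0], 0.05]
    - [[0, 0.0175, 0], [0, 0, 0], 0.05]

```text
time: 6.48
tool_pos: [0.6651, -0.1862, 0.0786]
eef_rot: [1.0, 0.028, -0.002, -0.001]
wrist_force: [-0.5, -0.1, -1.3]
opening: 0.0557
```

drive_tool:
  moves:
    - [[0, 0, 0], [0, 0, 0], 0.094]
    - [[0, 0, 0], [0, 0, 0], 0.094]
    - [[0, 0, 0], [0, 0, 0], 0.094]
    - [[0, 0, -0.06], [0, 0, 0], 0.094]
    - [[0, 0, -0.12], [0, 0, 0], 0.094]

```text
time: 7.1
tool_pos: [0.6651, -0.1862, 0.1991]
eef_rot: [1.0, 0.028, -0.003, -0.002]
wrist_force: [0.2, -0.7, 0.8]
opening: 0.094
```

Run:
```python
from h import *
state()
s=snap('top');W=cloud(s);z=W[...,2];v=np.zeros(z.shape,bool);v[60:330,220:490]=1
comps(W,s['img'],v&(z>.102)&(z<.13))
plan([(.5646,-.3454,.20,-18.7),(.5646,-.3454,.08,-18.7)])
```

```text
{'time': 7.1, 'tool_pos': [0.6651, -0.1862, 0.1991], 'eef_rot': [0.9996, 0.0276, -0.0033, -0.0017], 'wrist_force': [0.2158, -0.7103, 0.7755], 'opening': 0.094, 'q': [-0.4367, 0.3655, 1.462, 0.0001, 1.3217, -0.492]}
px (291, 86) n 457 rgb [244, 173, 199] z 0.1106 mean [0.7987, -0.0134] rect ([0.8, -0.0134], 56.8, 37.3, 84.7)
px (326, 148) n 954 rgb [75, 119, 124] z 0.1184 mean [0.6606, -0.0894] rect ([0.6615, -0.0914], 77.2, 57.5, -86.9)
px (281, 151) n 487 rgb [243, 83, 73] z 0.1187 mean [0.6525, 0.0067] rect ([0.6542, 0.0068], 57.1, 36.8, 3.5)
px (448, 196) n 509 rgb [247, 236, 103] z 0.1101 mean [0.564, -0.3444] rect ([0.5644, -0.3455], 57.7, 38.0, -18.4)
px (428, 256) n 537 rgb [248, 248, 244] z 0.1102 mean [0.4392, -0.3003] rect ([0.4396, -0.3011], 58.8, 38.0, 20.4)
-> (0.5646, -0.3454, 0.2, -18.7) t [-0.1137, 0.1513, 0.0104] w [0.002, -0.009, 0.382] rows>= 4
-> (0.5646, -0.3454, 0.08, -18.7) t [0.0, 0.0, 0.12] w [0.0, 0.0, 0.0] rows>= 2
```

drive_tool:
  moves:
    - [[-0.028, 0.038, 0.003], [0, -0.003, 0.1], 0.094]
    - [[-0.057, 0.076, 0.005], [0, -0.006, 0.2], 0.094]
    - [[-0.085, 0.114, 0.008], [0, -0.009, 0.3], 0.094]
    - [[-0.1137, 0.1513, 0.0104], [0.002, -0.009, 0.382], 0.094]
    - [[-0.1137, 0.1513, 0.0104], [0.002, -0.009, 0.382], 0.094]

```text
time: 7.78
tool_pos: [0.563, -0.3477, 0.1997]
eef_rot: [0.986, -0.165, -0.0, 0.0]
wrist_force: [1.0, -0.6, 0.1]
opening: 0.0939
```

Run:
```python
from h import *
state()
plan([(.5645,-.3454,.08,-18.6)])
```

```text
{'time': 7.775, 'tool_pos': [0.563, -0.3477, 0.1997], 'eef_rot': [0.9864, -0.1645, -0.0002, 0.0003], 'wrist_force': [0.977, -0.6419, 0.106], 'opening': 0.0939, 'q': [-0.724, 0.2956, 1.5486, -0.0007, 1.2974, -0.3933]}
-> (0.5645, -0.3454, 0.08, -18.6) t [0.0007, -0.0028, 0.1197] w [0.001, 0.0, -0.006] rows>= 2
```

drive_tool:
  moves:
    - [[0, -0.001, 0.035], [0, 0, -0.003], 0.094]
    - [[0.0007, -0.0028, 0.075], [0, 0, -0.006], 0.094]
    - [[0.0007, -0.0028, 0.105], [0, 0, -0.006], 0.094]
    - [[0.0007, -0.0028, 0.118], [0, 0, -0.006], 0.094]
    - [[0.0007, -0.0028, 0.118], [0, 0, -0.006], 0.094]

```text
time: 8.4
tool_pos: [0.5647, -0.3446, 0.0813]
eef_rot: [0.987, -0.161, -0.001, -0.0]
wrist_force: [1.0, -0.2, 0.4]
opening: 0.0939
```

drive_tool:
  moves:
    - [[0, 0, 0], [0, 0, 0], 0.05]
    - [[0, 0, 0], [0, 0, 0], 0.05]
    - [[0, 0, 0], [0, 0, 0], 0.05]
    - [[0, 0, 0], [0, 0, 0], 0.05]
    - [[0, 0, 0], [0, 0, 0], 0.05]

```text
time: 9.02
tool_pos: [0.5646, -0.3446, 0.0816]
eef_rot: [0.987, -0.161, -0.001, -0.0]
wrist_force: [-1.8, 0.9, 1.8]
opening: 0.056
```

Run:
```python
from h import *
state()
x,y=rk(0,-.0585);print(x,y)
plan([(.5645,-.3454,.24,-18.6),(.58,-.20,.24,3.1),(x,y,.24,3.1),(x,y,.09,3.1)])
```

```text
{'time': 9.025, 'tool_pos': [0.5646, -0.3446, 0.0816], 'eef_rot': [0.9869, -0.1611, -0.0008, -0.0], 'wrist_force': [-1.8235, 0.9418, 1.7991], 'opening': 0.056, 'q': [-0.7188, 0.4285, 1.6104, -0.0008, 1.104, -0.3949]}
0.6641636105596094 -0.1494143952140834
-> (0.5645, -0.3454, 0.24, -18.6) t [-0.0001, 0.0008, -0.1584] w [0.0, 0.002, 0.001] rows>= 3
-> (0.58, -0.2, 0.24, 3.1) t [-0.0317, -0.1427, 0.0] w [0.0, 0.0, -0.379] rows>= 3
-> (np.float64(0.6641636105596094), np.float64(-0.1494143952140834), 0.24, 3.1) t [0.0868, -0.046, 0.0] w [0.0, 0.0, 0.0] rows>= 2
-> (np.float64(0.6641636105596094), np.float64(-0.1494143952140834), 0.09, 3.1) t [0.0, 0.0, 0.15] w [0.0, 0.0, 0.0] rows>= 3
```

drive_tool:
  moves:
    - [[0, 0, -0.04], [0, 0, 0], 0.05]
    - [[0, 0.0008, -0.1], [0, 0.002, 0.001], 0.05]
    - [[0, 0.0008, -0.158], [0, 0.002, 0.001], 0.05]
    - [[0, 0.0008, -0.158], [0, 0.002, 0.001], 0.05]

```text
time: 9.52
tool_pos: [0.5668, -0.3473, 0.2458]
eef_rot: [0.987, -0.162, 0.005, 0.003]
wrist_force: [-1.4, -0.5, -2.7]
opening: 0.056
```

drive_tool:
  moves:
    - [[-0.008, -0.04, 0], [0, 0, -0.1], 0.05]
    - [[-0.017, -0.08, 0], [0, 0, -0.2], 0.05]
    - [[-0.025, -0.12, 0], [0, 0, -0.3], 0.05]
    - [[-0.0317, -0.1427, 0], [0, 0, -0.379], 0.05]
    - [[-0.0317, -0.1427, 0], [0, 0, -0.379], 0.05]

```text
time: 10.15
tool_pos: [0.5814, -0.1999, 0.2421]
eef_rot: [1.0, 0.028, 0.003, 0.003]
wrist_force: [-0.5, -0.2, -2.8]
opening: 0.0558
```

Run:
```python
from h import *
state()
x,y=rk(0,-.0580);print(x,y)
plan([(x,y,.225,3.1),(x,y,.09,3.1)])
```

```text
{'time': 10.15, 'tool_pos': [0.5814, -0.1999, 0.2421], 'eef_rot': [0.9996, 0.0282, 0.0026, 0.0028], 'wrist_force': [-0.5187, -0.1877, -2.7665], 'opening': 0.0558, 'q': [-0.5144, 0.148, 1.6426, -0.0022, 1.3436, -0.5703]}
0.664136571153117 -0.14891512687892028
-> (np.float64(0.664136571153117), np.float64(-0.14891512687892028), 0.225, 3.1) t [0.0854, -0.0463, 0.0172] w [0.006, -0.005, 0.002] rows>= 2
-> (np.float64(0.664136571153117), np.float64(-0.14891512687892028), 0.09, 3.1) t [0.0, 0.0, 0.135] w [0.0, 0.0, 0.0] rows>= 3
```

drive_tool:
  moves:
    - [[0.03, -0.016, 0.006], [0.003, -0.003, 0.001], 0.05]
    - [[0.06, -0.032, 0.012], [0.006, -0.005, 0.002], 0.05]
    - [[0.0854, -0.0463, 0.0172], [0.006, -0.005, 0.002], 0.05]
    - [[0.0854, -0.0463, 0.0172], [0.006, -0.005, 0.002], 0.05]
    - [[0.0854, -0.0463, 0.0172], [0.006, -0.005, 0.002], 0.05]

```text
time: 10.78
tool_pos: [0.6634, -0.1499, 0.2238]
eef_rot: [1.0, 0.026, -0.001, -0.0]
wrist_force: [1.2, -0.2, -3.0]
opening: 0.0559
```

Run:
```python
from h import *
o=state()
x,y=rk(0,-.0580)
plan([(x,y,.21,3.1)]);plan([(x,y,.09,3.1)])
s=snap('top','y_above');W=cloud(s);z=W[...,2];v=np.zeros(z.shape,bool);v[60:330,220:490]=1
comps(W,s['img'],v&(z>.112)&(z<.13));
s=snap('scene');cv2.imwrite('pics/y_sc.png',cv2.resize(s['img'][190:370,160:400,::-1],None,fx=3,fy=3))
```

```text
{'time': 10.775, 'tool_pos': [0.6634, -0.1499, 0.2238], 'eef_rot': [0.9996, 0.0265, -0.001, -0.0003], 'wrist_force': [1.1825, -0.1868, -2.9692], 'opening': 0.0559, 'q': [-0.3884, 0.3178, 1.4762, -0.0003, 1.3496, -0.4413]}
-> (np.float64(0.664136571153117), np.float64(-0.14891512687892028), 0.21, 3.1) t [0.0008, -0.0009, 0.0138] w [-0.001, 0.002, -0.001] rows>= 1
-> (np.float64(0.664136571153117), np.float64(-0.14891512687892028), 0.09, 3.1) t [0.0011, -0.0009, 0.1338] w [-0.001, 0.002, -0.001] rows>= 3
px (435, 125) n 137 rgb [50, 88, 54] z 0.123 mean [0.7136, -0.3167] rect ([0.7195, -0.3223], 57.5, 22.4, -56.8)
px (316, 148) n 363 rgb [90, 179, 101] z 0.1185 mean [0.6609, -0.0675] rect ([0.6604, -0.0706], 57.5, 35.1, 2.9)
px (281, 151) n 467 rgb [243, 83, 73] z 0.1187 mean [0.6534, 0.0068] rect ([0.6546, 0.0068], 57.8, 36.6, 3.7)
```

View pics/y_sc.png

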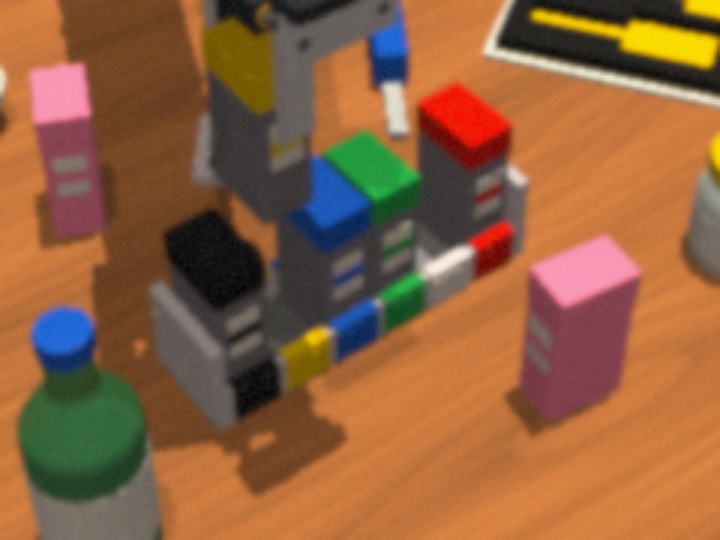

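The scene crop shows the yellow box (240,60) held upright above the gap between black (215,245) and blue (330,190). The yellow label (305,355) is below it. I'll lower it now.

drive_tool:
  moves:
    - [[0.0008, -0.0009, 0.03], [-0.001, 0.002, -0.001], 0.05]
    - [[0.0009, -0.0009, 0.06], [-0.001, 0.002, -0.001], 0.05]
    - [[0.001, -0.0009, 0.075], [-0.001, 0.002, -0.001], 0.05]
    - [[0.001, -0.0009, 0.085], [-0.001, 0.002, -0.001], 0.05]
    - [[0.001, -0.0009, 0.085], [-0.001, 0.002, -0.001], 0.05]

```text
time: 11.5
tool_pos: [0.6642, -0.1492, 0.1396]
eef_rot: [1.0, 0.027, 0.001, 0.0]
wrist_force: [-0.7, -0.7, -4.0]
opening: 0.056
```

Run:
```python
from h import *
o=state()
x,y=rk(0,-.0580)
plan([(x,y,.09,3.1)])
```

```text
{'time': 11.5, 'tool_pos': [0.6642, -0.1492, 0.1396], 'eef_rot': [0.9996, 0.0267, 0.0006, 0.0003], 'wrist_force': [-0.7322, -0.7205, -4.001], 'opening': 0.056, 'q': [-0.387, 0.3972, 1.5349, -0.0002, 1.2083, -0.4405]}
-> (np.float64(0.664136571153117), np.float64(-0.14891512687892028), 0.09, 3.1) t [-0.0001, -0.0003, 0.0496] w [0.001, -0.001, -0.001] rows>= 1
```

drive_tool:
  moves:
    - [[0, 0, 0.015], [0, 0, 0], 0.05]
    - [[0, 0, 0.028], [0, 0, 0], 0.05]
    - [[0, 0, 0.038], [0, 0, 0], 0.05]
    - [[0, 0, 0.046], [0, 0, 0], 0.05]
    - [[0, 0, 0.049], [0, 0, 0], 0.05]

```text
time: 12.12
tool_pos: [0.664, -0.1491, 0.0898]
eef_rot: [1.0, 0.027, 0.0, 0.0]
wrist_force: [0.2, -0.1, -3.7]
opening: 0.0558
```

drive_tool:
  moves:
    - [[0, 0, 0], [0, 0, 0], 0.05]

```text
time: 12.25
tool_pos: [0.6641, -0.1491, 0.0898]
eef_rot: [1.0, 0.027, 0.0, 0.0]
wrist_force: [0.7, 0.1, -2.7]
opening: 0.0559
```

drive_tool:
  moves:
    - [[0, 0, 0.001], [0, 0, 0], 0.05]
    - [[0, 0, 0.001], [0, 0, 0], 0.094]
    - [[0, 0, 0.001], [0, 0, 0], 0.094]
    - [[0, 0, 0.001], [0, 0, 0], 0.094]
    - [[0, 0, -0.01], [0, 0, 0], 0.094]

```text
time: 12.88
tool_pos: [0.6635, -0.1489, 0.0994]
eef_rot: [1.0, 0.027, -0.001, -0.0]
wrist_force: [-0.6, -0.6, 0.3]
opening: 0.0918
```

drive_tool:
  moves:
    - [[0, 0, -0.04], [0, 0, 0], 0.094]
    - [[0, 0, -0.09], [0, 0, 0], 0.094]
    - [[0, 0, -0.11], [0, 0, 0], 0.094]

```text
time: 13.25
tool_pos: [0.6653, -0.1495, 0.2141]
eef_rot: [1.0, 0.027, 0.002, 0.001]
wrist_force: [0.1, 0.2, -1.1]
opening: 0.0941
```

Run:
```python
from h import *
o=state()
plan([(.4395,-.3011,.2,20.2)]);
```

```text
{'time': 13.25, 'tool_pos': [0.6653, -0.1495, 0.2141], 'eef_rot': [0.9996, 0.0268, 0.0024, 0.0011], 'wrist_force': [0.1317, 0.1546, -1.1133], 'opening': 0.0941, 'q': [-0.3869, 0.3255, 1.4845, -0.0002, 1.3263, -0.4405]}
-> (0.4395, -0.3011, 0.2, 20.2) t [-0.2337, 0.1392, 0.0134] w [0.003, -0.004, -0.299] rows>= 5
```

drive_tool:
  moves:
    - [[-0.05, 0.03, 0.003], [0, 0, -0.06], 0.094]
    - [[-0.1, 0.06, 0.006], [0.001, -0.002, -0.13], 0.094]
    - [[-0.15, 0.09, 0.009], [0.002, -0.003, -0.2], 0.094]
    - [[-0.2, 0.12, 0.012], [0.003, -0.004, -0.26], 0.094]
    - [[-0.2337, 0.1392, 0.0134], [0.003, -0.004, -0.299], 0.094]

```text
time: 13.88
tool_pos: [0.4372, -0.3017, 0.199]
eef_rot: [0.984, 0.175, -0.0, -0.001]
wrist_force: [1.2, 0.2, -0.9]
opening: 0.0937
```

Run:
```python
from h import *
o=state()
plan([(.4395,-.3011,.08,20.2)]);
```

```text
{'time': 13.875, 'tool_pos': [0.4372, -0.3017, 0.199], 'eef_rot': [0.9845, 0.1754, -0.0003, -0.0005], 'wrist_force': [1.1783, 0.2206, -0.8856], 'opening': 0.0937, 'q': [-0.8177, -0.0053, 1.8855, 0.0, 1.2627, -1.1704]}
-> (0.4395, -0.3011, 0.08, 20.2) t [0.0025, 0.0004, 0.119] w [-0.001, 0.0, 0.0] rows>= 2
```

drive_tool:
  moves:
    - [[0.0015, 0, 0.035], [0, 0, 0], 0.094]
    - [[0.0025, 0.0004, 0.075], [-0.001, 0, 0], 0.094]
    - [[0.0025, 0.0004, 0.105], [-0.001, 0, 0], 0.094]
    - [[0.0025, 0.0004, 0.119], [-0.001, 0, 0], 0.094]
    - [[0.0025, 0.0004, 0.119], [-0.001, 0, 0], 0.094]

```text
time: 14.5
tool_pos: [0.4391, -0.3006, 0.0792]
eef_rot: [0.984, 0.175, -0.001, -0.001]
wrist_force: [0.2, -0.7, 0.4]
opening: 0.0942
```

drive_tool:
  moves:
    - [[0, 0, 0], [0, 0, 0], 0.05]
    - [[0, 0, 0], [0, 0, 0], 0.05]
    - [[0, 0, 0], [0, 0, 0], 0.05]
    - [[0, 0, 0], [0, 0, 0], 0.05]
    - [[0, 0, 0], [0, 0, 0], 0.05]

```text
time: 15.12
tool_pos: [0.4391, -0.3008, 0.0796]
eef_rot: [0.984, 0.175, -0.001, -0.001]
wrist_force: [-1.1, -0.1, 2.3]
opening: 0.0558
```

Run:
```python
from h import *
o=state()
plan([(.4395,-.3011,.24,20.2),(.50,-.15,.24,3.1)])
```

```text
{'time': 15.125, 'tool_pos': [0.4391, -0.3008, 0.0796], 'eef_rot': [0.9845, 0.1755, -0.0009, -0.0007], 'wrist_force': [-1.0852, -0.1261, 2.2806], 'opening': 0.0558, 'q': [-0.8135, 0.162, 1.9509, -0.0009, 1.0309, -1.1658]}
-> (0.4395, -0.3011, 0.24, 20.2) t [0.0001, 0.0001, -0.1604] w [-0.002, 0.002, 0.0] rows>= 3
-> (0.5, -0.15, 0.24, 3.1) t [0.109, -0.1209, 0.0] w [0.0, 0.0, 0.298] rows>= 3
```

drive_tool:
  moves:
    - [[0, 0, -0.04], [0, 0, 0], 0.05]
    - [[0, 0, -0.09], [-0.002, 0.002, 0], 0.05]
    - [[0, 0, -0.14], [-0.002, 0.002, 0], 0.05]
    - [[0, 0, -0.16], [-0.002, 0.002, 0], 0.05]
    - [[0, 0, -0.16], [-0.002, 0.002, 0], 0.05]

```text
time: 15.75
tool_pos: [0.4399, -0.3013, 0.2406]
eef_rot: [0.984, 0.176, 0.001, 0.001]
wrist_force: [-0.2, -0.2, -3.6]
opening: 0.0558
```

drive_tool:
  moves:
    - [[0.025, -0.028, 0], [0, 0, 0.07], 0.05]
    - [[0.055, -0.06, 0], [0, 0, 0.15], 0.05]
    - [[0.085, -0.095, 0], [0, 0, 0.23], 0.05]
    - [[0.109, -0.121, 0], [0, 0, 0.298], 0.05]
    - [[0.109, -0.121, 0], [0, 0, 0.298], 0.05]

```text
time: 16.38
tool_pos: [0.4997, -0.1477, 0.2377]
eef_rot: [1.0, 0.029, -0.001, -0.0]
wrist_force: [0.1, 0.4, -3.0]
opening: 0.0561
```

Run:
```python
from h import *
o=state()
s=snap('top');W=cloud(s);z=W[...,2];v=np.zeros(z.shape,bool);v[100:220,260:400]=1
hsv=cv2.cvtColor(s['img'],cv2.COLOR_RGB2HSV)
for n,lo,hi in(('red',0,8),('green',45,80),('blue',100,130),('yellow',22,35)):
    print(n);comps(W,s['img'],v&(z>.112)&(z<.125)&(hsv[...,0]>=lo)&(hsv[...,0]<=hi)&(hsv[...,1]>90),60)
comps(W,s['img'],v&(z>.112)&(z<.125),60)
x,y=rk(0,.0585)
plan([(x,y,.225,3.1)])
```

```text
{'time': 16.375, 'tool_pos': [0.4997, -0.1477, 0.2377], 'eef_rot': [0.9996, 0.0292, -0.0007, -0.0003], 'wrist_force': [0.1429, 0.3923, -3.0456], 'opening': 0.0561, 'q': [-0.5051, -0.0685, 1.8738, -0.0001, 1.3378, -0.5635]}
red
px (280, 150) n 460 rgb [243, 83, 73] z 0.1188 mean [0.6537, 0.0071] rect ([0.6546, 0.007], 57.5, 36.2, 3.7)
green
px (318, 149) n 460 rgb [108, 209, 120] z 0.1184 mean [0.659, -0.0713] rect ([0.6602, -0.0714], 57.2, 36.6, 3.1)
blue
px (337, 148) n 458 rgb [80, 127, 227] z 0.1187 mean [0.6613, -0.1108] rect ([0.6619, -0.1113], 56.5, 36.9, 3.2)
yellow
px (355, 144) n 356 rgb [246, 237, 109] z 0.1186 mean [0.6711, -0.15] rect ([0.6665, -0.1517], 56.6, 36.5, 2.6)
px (337, 148) n 475 rgb [80, 127, 227] z 0.1187 mean [0.6621, -0.1111] rect ([0.6627, -0.1113], 58.0, 36.9, 3.2)
px (361, 142) n 584 rgb [246, 236, 105] z 0.1185 mean [0.6752, -0.1632] rect ([0.6667, -0.1696], 73.7, 56.8, -88.7)
px (318, 149) n 471 rgb [108, 209, 120] z 0.1184 mean [0.6594, -0.0713] rect ([0.6602, -0.0716], 57.2, 37.1, 3.1)
px (281, 150) n 465 rgb [243, 83, 73] z 0.1188 mean [0.6537, 0.0069] rect ([0.6546, 0.0068], 57.5, 36.6, 3.7)
-> (np.float64(0.6578363894403907), np.float64(-0.03258560478591661), 0.225, 3.1) t [0.1648, -0.1071, 0.0129] w [0.0, 0.001, 0.003] rows>= 4
```

drive_tool:
  moves:
    - [[0.04, -0.026, 0.003], [0, 0, 0], 0.05]
    - [[0.085, -0.055, 0.006], [0, 0, 0.001], 0.05]
    - [[0.13, -0.085, 0.01], [0, 0.001, 0.003], 0.05]
    - [[0.165, -0.1071, 0.013], [0, 0.001, 0.003], 0.05]
    - [[0.165, -0.1071, 0.013], [0, 0.001, 0.003], 0.05]

```text
time: 17.05
tool_pos: [0.6585, -0.0321, 0.2222]
eef_rot: [1.0, 0.028, -0.002, -0.0]
wrist_force: [0.2, 0.1, -3.4]
opening: 0.0562
```

Run:
```python
from h import *
o=state()
x,y=rk(0,.0588)
plan([(x,y,.14,3.1)])
```

```text
{'time': 17.05, 'tool_pos': [0.6585, -0.0321, 0.2222], 'eef_rot': [0.9996, 0.028, -0.0017, -0.0003], 'wrist_force': [0.1828, 0.093, -3.4165], 'opening': 0.0562, 'q': [-0.2203, 0.2727, 1.5346, -0.0003, 1.3378, -0.2762]}
-> (np.float64(0.6578201657964953), np.float64(-0.03228604378481875), 0.14, 3.1) t [-0.0004, 0.0002, 0.0822] w [-0.001, 0.003, 0.002] rows>= 2
```

drive_tool:
  moves:
    - [[0, 0, 0.03], [-0.001, 0.003, 0.002], 0.05]
    - [[0, 0, 0.055], [-0.001, 0.003, 0.002], 0.05]
    - [[0, 0, 0.07], [-0.001, 0.003, 0.002], 0.05]
    - [[0, 0, 0.082], [-0.001, 0.003, 0.002], 0.05]
    - [[0, 0, 0.082], [-0.001, 0.003, 0.002], 0.05]

```text
time: 17.68
tool_pos: [0.6577, -0.0325, 0.1395]
eef_rot: [1.0, 0.027, -0.001, 0.0]
wrist_force: [-0.3, 0.7, -2.7]
opening: 0.0555
```

Run:
```python
from h import *
o=state()
x,y=rk(0,.0588)
plan([(x,y,.088,3.1)])
```

```text
{'time': 17.675, 'tool_pos': [0.6577, -0.0325, 0.1395], 'eef_rot': [0.9996, 0.0268, -0.0009, 0.0], 'wrist_force': [-0.3367, 0.6612, -2.6783], 'opening': 0.0555, 'q': [-0.2209, 0.3511, 1.5952, -0.0006, 1.197, -0.2744]}
-> (np.float64(0.6578201657964953), np.float64(-0.03228604378481875), 0.088, 3.1) t [0.0002, -0.0002, 0.0515] w [0.0, 0.002, -0.0] rows>= 1
```

drive_tool:
  moves:
    - [[0, 0, 0.015], [0, 0.001, 0], 0.05]
    - [[0, 0, 0.03], [0, 0.001, 0], 0.05]
    - [[0, 0, 0.04], [0, 0.001, 0], 0.05]
    - [[0, 0, 0.047], [0, 0.001, 0], 0.05]
    - [[0, 0, 0.051], [0, 0.001, 0], 0.05]

```text
time: 18.3
tool_pos: [0.6575, -0.0324, 0.0879]
eef_rot: [1.0, 0.027, -0.001, -0.0]
wrist_force: [0.8, 0.9, -2.9]
opening: 0.0561
```

drive_tool:
  moves:
    - [[0, 0, 0], [0, 0, 0], 0.05]
    - [[0, 0, 0], [0, 0, 0], 0.094]
    - [[0, 0, 0], [0, 0, 0], 0.094]
    - [[0, 0, 0], [0, 0, 0], 0.094]
    - [[0, 0, -0.01], [0, 0, 0], 0.094]

```text
time: 18.92
tool_pos: [0.6571, -0.0323, 0.0977]
eef_rot: [1.0, 0.027, -0.001, -0.0]
wrist_force: [0.1, 0.1, -0.6]
opening: 0.092
```

drive_tool:
  moves:
    - [[0, 0, -0.04], [0, 0, 0], 0.094]
    - [[0, 0, -0.09], [0, 0, 0], 0.094]
    - [[0, 0, -0.13], [0, 0, 0], 0.094]

```text
time: 19.3
tool_pos: [0.6579, -0.0324, 0.231]
eef_rot: [1.0, 0.027, 0.0, 0.0]
wrist_force: [0.8, 0.0, -0.6]
opening: 0.0938
```

drive_tool:
  moves:
    - [[-0.06, 0, 0], [0, 0, -0.18], 0.094]
    - [[-0.11, 0, 0], [0, 0, -0.36], 0.094]
    - [[-0.15, 0, 0], [0, 0, -0.5], 0.094]
    - [[-0.15, 0, 0], [0, 0, -0.5], 0.094]

```text
time: 19.8
tool_pos: [0.5065, -0.0404, 0.2316]
eef_rot: [0.962, 0.273, 0.0, 0.0]
wrist_force: [0.3, -0.5, 0.2]
opening: 0.094
```

Run:
```python
from h import *
o=state()
s=snap('top','top2');W=cloud(s);z=W[...,2];img=s['img'];v=np.zeros(z.shape,bool);v[100:220,260:400]=1
comps(W,img,v&(z>.112)&(z<.125),60)
v[:]=0;v[180:330,180:345]=1;comps(W,img,v&(z>.03)&(z<.042),60)
print([np.round(rk(0,y),4).tolist() for y in(.0975,.0585,.0195,-.0195,-.0585,-.0975)])
```

```text
{'time': 19.8, 'tool_pos': [0.5065, -0.0404, 0.2316], 'eef_rot': [0.962, 0.2729, 0.0004, 0.0004], 'wrist_force': [0.2688, -0.4792, 0.2085], 'opening': 0.094, 'q': [-0.3029, -0.0973, 1.9122, -0.0003, 1.3256, -0.8557]}
px (322, 146) n 1065 rgb [103, 193, 226] z 0.1187 mean [0.666, -0.0808] rect ([0.6609, -0.0723], 115.7, 58.0, -87.2)
px (365, 147) n 946 rgb [146, 88, 53] z 0.1184 mean [0.6657, -0.17] rect ([0.6665, -0.1704], 74.7, 58.0, -87.9)
px (278, 143) n 163 rgb [244, 81, 71] z 0.1189 mean [0.6706, 0.0119] rect ([0.6651, 0.0081], 36.0, 35.2, -88.2)
px (237, 255) n 307 rgb [93, 141, 236] z 0.0359 mean [0.4376, 0.0984] rect ([0.4489, 0.0889], 96.3, 27.9, -28.4)
[[0.6557, 0.0064], [0.6578, -0.0326], [0.6599, -0.0715], [0.6621, -0.1105], [0.6642, -0.1494], [0.6663, -0.1884]]
```

View pics/top2.png

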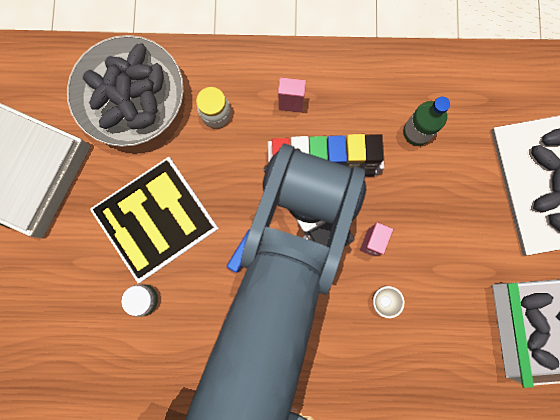

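All six boxes stand in colour order, with tops at z = 0.1185 and within about 1 mm of their labels. Next I'll take wrist views for the tools and the pockets.

Run:
```python
from h import *
o=manip.get_obs()
s=snap('wrist','w0')
M=np.linalg.inv(np.array(s['world_to_cam']));r=R.from_quat(o['eef_rot'])
print('cam in tool',r.inv().apply(M[:3,3]-o['tool_pos']).round(3),'look in tool',r.inv().apply(-M[:3,2]).round(3),'right',r.inv().apply(M[:3,0]).round(3),s['fx'],s['dist_coeffs'])
plan([(.50,.28,.36,60),(.44,.02,.36,60)])
```

```text
cam in tool [-0.001 -0.066 -0.157] look in tool [0.001 0.229 0.973] right [ 1.    -0.    -0.001] 344.2304456540075 [-0.0012852  0.         0.         0.         0.       ]
-> (0.5, 0.28, 0.36, 60) t [0.1611, -0.2773, -0.1282] w [0.002, -0.001, -0.495] rows>= 6
-> (0.44, 0.02, 0.36, 60) t [-0.2552, 0.078, 0.0] w [0.0, 0.0, 0.0] rows>= 5
```

drive_tool:
  moves:
    - [[0.03, -0.053, -0.025], [0, 0, -0.1], 0.094]
    - [[0.06, -0.106, -0.05], [0, 0, -0.2], 0.094]
    - [[0.09, -0.16, -0.075], [0, 0, -0.3], 0.094]
    - [[0.12, -0.21, -0.1], [0, 0, -0.4], 0.094]
    - [[0.15, -0.258, -0.12], [0, 0, -0.495], 0.094]

```text
time: 20.52
tool_pos: [0.5016, 0.2514, 0.3503]
eef_rot: [0.865, 0.501, 0.002, 0.001]
wrist_force: [0.7, -0.7, -0.8]
opening: 0.094
```

drive_tool:
  moves:
    - [[0, 0, 0], [0, 0, 0], 0.094]

```text
time: 20.65
tool_pos: [0.5027, 0.2553, 0.3527]
eef_rot: [0.864, 0.503, 0.004, 0.002]
wrist_force: [-0.3, -0.4, -0.9]
opening: 0.0939
```

Run:
```python
from h import *
o=state()
s=snap('wrist','w1');W=cloud(s);np.savez('/tmp/w1.npz',W=W,img=s['img'])
img=s['img'];z=W[...,2];hsv=cv2.cvtColor(img,cv2.COLOR_RGB2HSV)
m=(hsv[...,0]>18)&(hsv[...,0]<36)&(hsv[...,1]>100)&(hsv[...,2]>120)&(z<.03)
comps(W,img,m,200); comps(W,img,(z>.003)&(z<.010),200); comps(W,img,(z>.012)&(z<.024),800)
s=snap('top');W=cloud(s);z=W[...,2];img=s['img'];v=np.zeros(z.shape,bool)
v[180:330,180:345]=1;comps(W,img,v&(z>.03)&(z<.042),60)
v[:]=0;v[100:220,260:400]=1;comps(W,img,v&(z>.112)&(z<.125),60)
```

```text
{'time': 20.65, 'tool_pos': [0.5027, 0.2553, 0.3527], 'eef_rot': [0.864, 0.5034, 0.0038, 0.0016], 'wrist_force': [-0.2863, -0.401, -0.8898], 'opening': 0.0939, 'q': [0.2693, -0.0389, 1.6379, -0.001, 1.5343, -0.7858]}
px (326, 119) n 2325 rgb [233, 215, 78] z 0.0059 mean [0.4633, 0.3525] rect ([0.4726, 0.3586], 164.5, 32.6, 36.2)
px (322, 165) n 2714 rgb [233, 226, 72] z 0.006 mean [0.5169, 0.3174] rect ([0.5078, 0.3106], 154.8, 65.1, 36.1)
px (302, 210) n 2725 rgb [196, 181, 47] z 0.0061 mean [0.5612, 0.2601] rect ([0.5503, 0.2526], 154.4, 58.2, 36.4)
px (293, 133) n 1321 rgb [231, 232, 221] z 0.004 mean [0.458, 0.3007] rect ([0.5186, 0.2958], 216.0, 206.2, -53.8)
px (326, 119) n 2286 rgb [233, 215, 78] z 0.0058 mean [0.4634, 0.3529] rect ([0.4724, 0.3591], 164.5, 31.6, 36.2)
px (322, 165) n 2616 rgb [233, 226, 73] z 0.006 mean [0.5179, 0.3177] rect ([0.5083, 0.3102], 154.5, 64.2, 36.3)
px (335, 228) n 410 rgb [230, 232, 227] z 0.0042 mean [0.6118, 0.2886] rect ([0.613, 0.2977], 209.6, 102.5, 88.5)
px (301, 210) n 2701 rgb [200, 181, 45] z 0.0061 mean [0.5615, 0.259] rect ([0.5512, 0
[... 460 characters left out ...]
58], 200.6, 190.6, -53.9)
px (242, 250) n 557 rgb [79, 117, 218] z 0.036 mean [0.4493, 0.0875] rect ([0.4499, 0.0872], 99.6, 28.5, -29.4)
px (299, 261) n 382 rgb [244, 89, 80] z 0.0358 mean [0.4266, -0.0375] rect ([0.4266, -0.0376], 79.5, 23.6, -34.6)
px (337, 148) n 478 rgb [82, 127, 227] z 0.1186 mean [0.6619, -0.111] rect ([0.6627, -0.1113], 57.9, 37.3, 3.0)
px (365, 146) n 953 rgb [146, 91, 53] z 0.1186 mean [0.6659, -0.17] rect ([0.666, -0.1702], 75.3, 58.1, -88.9)
px (309, 149) n 948 rgb [139, 217, 130] z 0.1188 mean [0.6588, -0.0523] rect ([0.6595, -0.0524], 75.8, 58.6, -87.4)
px (281, 151) n 470 rgb [244, 84, 75] z 0.1188 mean [0.6535, 0.0068] rect ([0.6542, 0.0068], 56.7, 36.5, 3.7)
```

View pics/w1.png

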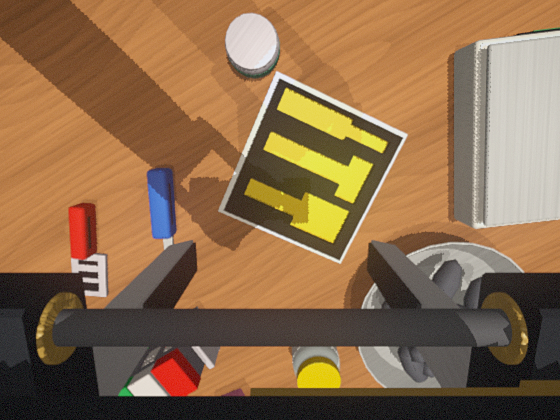

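The wrist view shows three pockets: knife (326,119), scraper (322,165) and gauge (302,210). All lie at 36.2°, and their centres line up with the tray centre to within 1 mm. The knife is at (160,203) and the gauge at (88,250); neither has moved. I'll pick the knife first.

Run:
```python
from h import *
plan([(.4499,.0872,.16,60.7)])
```

```text
-> (0.4499, 0.0872, 0.16, 60.7) t [-0.1696, 0.0356, 0.1903] w [0.004, -0.002, -0.009] rows>= 5
```

drive_tool:
  moves:
    - [[-0.035, 0.007, 0.038], [0.004, -0.002, -0.009], 0.094]
    - [[-0.07, 0.014, 0.076], [0.004, -0.002, -0.009], 0.094]
    - [[-0.105, 0.022, 0.114], [0.004, -0.002, -0.009], 0.094]
    - [[-0.14, 0.03, 0.152], [0.004, -0.002, -0.009], 0.094]
    - [[-0.1696, 0.0356, 0.1903], [0.004, -0.002, -0.009], 0.094]

```text
time: 21.38
tool_pos: [0.4492, 0.0847, 0.1583]
eef_rot: [0.864, 0.504, -0.0, 0.0]
wrist_force: [0.6, -0.1, 0.2]
opening: 0.0937
```

drive_tool:
  moves:
    - [[0, 0, 0], [0, 0, 0], 0.094]

```text
time: 21.5
tool_pos: [0.4465, 0.0827, 0.155]
eef_rot: [0.865, 0.501, -0.003, -0.002]
wrist_force: [0.0, 0.5, 1.1]
opening: 0.0937
```

Run:
```python
from h import *
o=state()
s=snap('wrist','w2');W=cloud(s);img=s['img'];z=W[...,2];hsv=cv2.cvtColor(img,cv2.COLOR_RGB2HSV)
m=(hsv[...,0]>100)&(hsv[...,0]<130)&(hsv[...,1]>90)
comps(W,img,m&(z>.03)&(z<.045),200)
plan([(.4499,.0872,.038,60.7)])
```

```text
{'time': 21.5, 'tool_pos': [0.4465, 0.0827, 0.155], 'eef_rot': [0.8652, 0.5014, -0.0034, -0.0018], 'wrist_force': [0.0357, 0.5451, 1.1276], 'opening': 0.0937, 'q': [-0.067, -0.1429, 2.1008, -0.0009, 1.1913, -1.1172]}
px (288, 209) n 3737 rgb [59, 80, 139] z 0.0356 mean [0.4446, 0.0894] rect ([0.4465, 0.0883], 97.6, 27.5, -29.2)
-> (0.4499, 0.0872, 0.038, 60.7) t [0.0044, -0.0002, 0.1191] w [-0.003, 0.002, -0.008] rows>= 2
```

drive_tool:
  moves:
    - [[0.0022, 0, 0.02], [-0.003, 0.002, -0.008], 0.094]
    - [[0.0044, 0, 0.04], [-0.003, 0.002, -0.008], 0.094]
    - [[0.0044, 0, 0.045], [-0.003, 0.002, -0.008], 0.094]
    - [[0.0044, 0, 0.045], [-0.003, 0.002, -0.008], 0.094]
    - [[0.0044, 0, 0.045], [-0.003, 0.002, -0.008], 0.094]

```text
time: 22.18
tool_pos: [0.4513, 0.0872, 0.1134]
eef_rot: [0.863, 0.505, 0.001, 0.001]
wrist_force: [0.2, 0.9, 0.1]
opening: 0.0942
```

Run:
```python
from h import *
o=state(); print(np.abs(o['qd']).max())
s=snap('wrist','w3');W=cloud(s);img=s['img'];z=W[...,2];hsv=cv2.cvtColor(img,cv2.COLOR_RGB2HSV)
m=(hsv[...,0]>100)&(hsv[...,0]<130)&(hsv[...,1]>90)
comps(W,img,m&(z>.03)&(z<.045),200)
comps(W,img,(z>.004)&(z<.012)&(W[...,0]>.47)&(W[...,0]<.56)&(W[...,1]>0)&(W[...,1]<.1),30)
plan([(.4499,.0872,.038,60.7)])
```

```text
{'time': 22.175, 'tool_pos': [0.4513, 0.0872, 0.1134], 'eef_rot': [0.8628, 0.5055, 0.001, 0.0007], 'wrist_force': [0.2491, 0.8795, 0.101], 'opening': 0.0942, 'q': [-0.0566, -0.0696, 2.1194, -0.0001, 1.0895, -1.1164]}
0.006949186623916201
px (280, 217) n 5054 rgb [53, 68, 116] z 0.0356 mean [0.444, 0.0898] rect ([0.4465, 0.0884], 97.5, 27.5, -29.7)
px (279, 297) n 352 rgb [213, 210, 201] z 0.008 mean [0.5087, 0.0528] rect ([0.509, 0.0528], 20.0, 13.3, -31.0)
-> (0.4499, 0.0872, 0.038, 60.7) t [-0.0007, -0.0013, 0.0752] w [0.002, -0.001, 0.0] rows>= 2
```

drive_tool:
  moves:
    - [[-0.0007, -0.001, 0.03], [0.002, -0.001, 0], 0.094]
    - [[-0.0007, -0.0013, 0.055], [0.002, -0.001, 0], 0.094]
    - [[-0.0007, -0.0013, 0.07], [0.002, -0.001, 0], 0.094]
    - [[-0.0007, -0.0013, 0.075], [0.002, -0.001, 0], 0.094]
    - [[-0.0007, -0.0013, 0.075], [0.002, -0.001, 0], 0.094]

```text
time: 22.85
tool_pos: [0.4503, 0.0871, 0.0386]
eef_rot: [0.863, 0.505, 0.0, 0.0]
wrist_force: [0.8, -0.3, -0.5]
opening: 0.0938
```

drive_tool:
  moves:
    - [[0, 0, 0], [0, 0, 0], 0.02]
    - [[0, 0, 0], [0, 0, 0], 0.02]
    - [[0, 0, 0], [0, 0, 0], 0.02]
    - [[0, 0, 0], [0, 0, 0], 0.02]
    - [[0, 0, 0], [0, 0, 0], 0.02]

```text
time: 23.48
tool_pos: [0.4503, 0.0871, 0.0386]
eef_rot: [0.863, 0.505, 0.0, 0.0]
wrist_force: [0.2, 0.6, 0.1]
opening: 0.0474
```

drive_tool:
  moves:
    - [[0, 0, 0], [0, 0, 0], 0.02]
    - [[0, 0, 0], [0, 0, 0], 0.02]

```text
time: 23.72
tool_pos: [0.4503, 0.0871, 0.0386]
eef_rot: [0.863, 0.506, 0.0, 0.0]
wrist_force: [0.3, -1.3, -0.2]
opening: 0.0274
```

Run:
```python
from h import *
o=state()
s=snap('wrist');W=cloud(s);img=s['img'];z=W[...,2];hsv=cv2.cvtColor(img,cv2.COLOR_RGB2HSV)
m=(hsv[...,0]>100)&(hsv[...,0]<130)&(hsv[...,1]>90)
comps(W,img,m&(z>.03)&(z<.045),200)
plan([(.4499,.0872,.20,60.7),(.4483,.3411,.20,126.2)])
```

```text
{'time': 23.725, 'tool_pos': [0.4503, 0.0871, 0.0386], 'eef_rot': [0.8628, 0.5055, 0.0001, 0.0002], 'wrist_force': [0.2583, -1.2822, -0.1857], 'opening': 0.0274, 'q': [-0.0568, 0.0725, 2.1449, -0.0003, 0.9237, -1.1165]}
px (281, 234) n 8060 rgb [52, 80, 140] z 0.0356 mean [0.4346, 0.0955] rect ([0.4366, 0.0943], 75.3, 27.9, -29.4)
-> (0.4499, 0.0872, 0.2, 60.7) t [-0.0001, -0.0003, -0.1614] w [0.0, -0.0, 0.0] rows>= 3
-> (0.4483, 0.3411, 0.2, 126.2) t [0.2206, -0.1256, 0.0] w [0.0, 0.0, -1.143] rows>= 7
```

drive_tool:
  moves:
    - [[0, 0, 0], [0, 0, 0], 0.02]
    - [[0, 0, -0.03], [0, 0, 0], 0.02]
    - [[0, 0, -0.07], [0, 0, 0], 0.02]
    - [[0, 0, -0.1], [0, 0, 0], 0.02]
    - [[0, 0, -0.1], [0, 0, 0], 0.02]

```text
time: 24.4
tool_pos: [0.4518, 0.0871, 0.1405]
eef_rot: [0.863, 0.505, 0.002, 0.002]
wrist_force: [0.8, 0.2, -1.7]
opening: 0.0279
```

drive_tool:
  moves:
    - [[0.035, -0.018, 0], [0, 0, -0.16], 0.02]
    - [[0.07, -0.036, 0], [0, 0, -0.32], 0.02]
    - [[0.105, -0.055, 0], [0, 0, -0.48], 0.02]
    - [[0.14, -0.073, 0], [0, 0, -0.64], 0.02]
    - [[0.16, -0.085, 0], [0, 0, -0.75], 0.02]

```text
time: 25.02
tool_pos: [0.4544, 0.2694, 0.1379]
eef_rot: [0.616, 0.788, -0.0, 0.001]
wrist_force: [0.3, 0.6, -1.8]
opening: 0.0276
```

Run:
```python
from h import *
o=state()
plan([(.4483,.3411,.14,126.2)])
```

```text
{'time': 25.025, 'tool_pos': [0.4544, 0.2694, 0.1379], 'eef_rot': [0.6157, 0.788, -0.0, 0.0012], 'wrist_force': [0.3019, 0.5989, -1.8088], 'opening': 0.0276, 'q': [0.3214, 0.0621, 1.9372, -0.0023, 1.141, -1.4928]}
-> (0.4483, 0.3411, 0.14, 126.2) t [0.0711, 0.0114, -0.0022] w [0.001, 0.002, -0.387] rows>= 3
```

drive_tool:
  moves:
    - [[0.025, 0.004, 0], [0, 0, -0.13], 0.02]
    - [[0.05, 0.008, 0], [0, 0, -0.26], 0.02]
    - [[0.0711, 0.0114, -0.002], [0.001, 0.002, -0.387], 0.02]
    - [[0.0711, 0.0114, -0.002], [0.001, 0.002, -0.387], 0.02]
    - [[0.0711, 0.0114, -0.002], [0.001, 0.002, -0.387], 0.02]

```text
time: 25.65
tool_pos: [0.4476, 0.3403, 0.1382]
eef_rot: [0.454, 0.891, -0.001, -0.001]
wrist_force: [0.4, -0.5, -2.0]
opening: 0.0279
```

```bash
cat >> h.py <<'E'
def fitmask(W,m,outline,ang0,ctr0,n=0):
    pass
E
python3 - <<'E'
from h import *
o=state()
p=np.array(o['tool_pos'])
s=snap('wrist','w4');W=cloud(s);img=s['img'];z=W[...,2];hsv=cv2.cvtColor(img,cv2.COLOR_RGB2HSV)
b=(hsv[...,0]>100)&(hsv[...,0]<130)&(hsv[...,1]>90)&(z>.08)
y=(hsv[...,0]>18)&(hsv[...,0]<36)&(hsv[...,1]>100)&(hsv[...,2]>60)&(z<.012)&(z>.002)
print('knife');comps(W,img,b,200);print('pockets');comps(W,img,y,200)
print('blade/other');comps(W,img,(z>.1)&(z<.125)&(np.hypot(W[...,0]-p[0],W[...,1]-p[1])<.15),100)
u=np.array([np.cos(np.deg2rad(36.2)),np.sin(np.deg2rad(36.2))]);nv=np.array([-u[1],u[0]])
print('tcp along',p[:2]@u,p[:2]@nv)
st=snap('top','top3');W=cloud(st);img=st['img'];z=W[...,2];hsv=cv2.cvtColor(img,cv2.COLOR_RGB2HSV)
y=(hsv[...,0]>18)&(hsv[...,0]<36)&(hsv[...,1]>90)&(hsv[...,2]>100)&(z<.012)&(z>.002)&(W[...,0]>.35)
print('top');comps(W,img,y,200)
E
```

```text
{'time': 25.65, 'tool_pos': [0.4476, 0.3403, 0.1382], 'eef_rot': [0.4535, 0.8913, -0.0011, -0.0005], 'wrist_force': [0.352, -0.5095, -1.9789], 'opening': 0.0279, 'q': [0.4486, 0.142, 1.8496, -0.0005, 1.1524, -1.7514]}
knife
px (281, 233) n 8156 rgb [46, 65, 112] z 0.1352 mean [0.4327, 0.3295] rect ([0.4354, 0.3314], 76.2, 27.8, 36.1)
pockets
px (126, 226) n 3920 rgb [235, 214, 30] z 0.0061 mean [0.538, 0.2386] rect ([0.5379, 0.2407], 117.2, 52.4, 36.2)
px (211, 214) n 3399 rgb [180, 150, 37] z 0.006 mean [0.4852, 0.2922] rect ([0.4879, 0.2948], 101.7, 26.6, 36.2)
blade/other
px (282, 160) n 108 rgb [54, 63, 98] z 0.1178 mean [0.4046, 0.3096] rect ([0.4052, 0.3096], 24.8, 1.6, -54.2)
px (280, 368) n 854 rgb [211, 208, 199] z 0.1073 mean [0.5101, 0.3852] rect ([0.5103, 0.3856], 28.1, 13.9, 35.7)
tcp along 0.5621867292568861 0.010206917977037822
top
px (169, 200) n 1100 rgb [247, 244, 119] z 0.0067 mean [0.5618, 0.2616] rect ([0.5522, 0.2551], 151.7, 55.0, 36.1)
px (145, 219) n 768 rgb [247, 242, 116] z 0.0067 mean [0.516, 0.3133] rect ([0.5153, 0.3068], 153.0, 41.2, 34.1)
px (136, 253) n 285 rgb [125, 96, 38] z 0.0068 mean [0.4378, 0.3305] rect ([0.4397, 0.3354], 75.9, 27.8, 35.4)
```

View pics/w4.png

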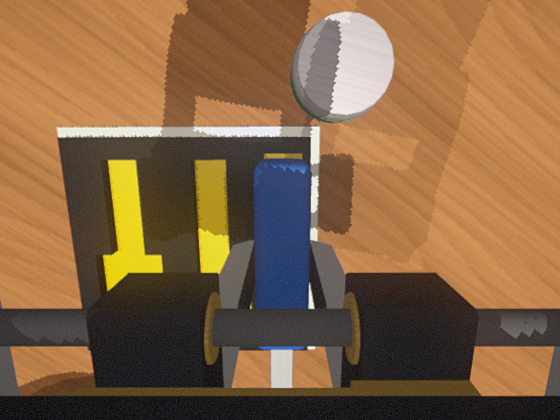

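The wrist view shows the knife (281,233) gripped squarely over its pocket row. It has a lateral error under 0.5 mm and needs about 4 mm more along the handle. I'll lower it with that correction and watch the force.

Run:
```python
from h import *
o=state()
a=np.deg2rad(36.2);u=np.array([np.cos(a),np.sin(a)]);n=np.array([-u[1],u[0]])
t=.5665*u+.0104*n;print(t)
plan([(*t,.066,126.2)])
```

```text
{'time': 25.75, 'tool_pos': [0.4481, 0.3402, 0.139], 'eef_rot': [0.4536, 0.8912, -0.0006, -0.0002], 'wrist_force': [-0.0543, -0.7438, -1.2529], 'opening': 0.0275, 'q': [0.4481, 0.1411, 1.8492, -0.0004, 1.1525, -1.7518]}
[0.45100072 0.3429705 ]
-> (np.float64(0.45100071788621654), np.float64(0.3429704979529833), 0.066, 126.2) t [0.0005, 0.0041, 0.073] w [-0.001, 0.0, -0.003] rows>= 2
```

drive_tool:
  moves:
    - [[0, 0.002, 0.025], [0, 0, -0.002], 0.02]
    - [[0.0005, 0.004, 0.05], [-0.001, 0, -0.003], 0.02]
    - [[0.0005, 0.0041, 0.065], [-0.001, 0, -0.003], 0.02]
    - [[0.0005, 0.0041, 0.073], [-0.001, 0, -0.003], 0.02]
    - [[0.0005, 0.0041, 0.073], [-0.001, 0, -0.003], 0.02]

```text
time: 26.38
tool_pos: [0.451, 0.3428, 0.0659]
eef_rot: [0.452, 0.892, -0.0, -0.0]
wrist_force: [0.7, 0.2, -0.7]
opening: 0.0275
```

Run:
```python
from h import *
o=state()
t=(.4510,.3430)
plan([(*t,.046,126.2)])
```

```text
{'time': 26.375, 'tool_pos': [0.451, 0.3428, 0.0659], 'eef_rot': [0.4524, 0.8918, -0.0003, -0.0001], 'wrist_force': [0.6691, 0.2278, -0.7134], 'opening': 0.0275, 'q': [0.4498, 0.2566, 1.8684, -0.0003, 1.0171, -1.7527]}
-> (0.451, 0.343, 0.046, 126.2) t [0.0002, 0.0001, 0.0199] w [-0.001, 0.0, 0.0] rows>= 1
```

drive_tool:
  moves:
    - [[0, 0, 0.005], [0, 0, 0], 0.02]
    - [[0, 0, 0.009], [0, 0, 0], 0.02]
    - [[0, 0, 0.012], [0, 0, 0], 0.02]
    - [[0, 0, 0.012], [0, 0, 0], 0.02]

```text
time: 26.88
tool_pos: [0.4508, 0.3427, 0.0536]
eef_rot: [0.452, 0.892, -0.001, -0.0]
wrist_force: [-0.4, -0.2, -0.9]
opening: 0.0278
```

drive_tool:
  moves:
    - [[0, 0, 0.003], [0, 0, 0], 0.02]
    - [[0, 0, 0.006], [0, 0, 0], 0.02]
    - [[0, 0, 0.008], [0, 0, 0], 0.02]
    - [[0, 0, 0.009], [0, 0, 0], 0.02]
    - [[0, 0, 0.009], [0, 0, 0], 0.02]

```text
time: 27.5
tool_pos: [0.4509, 0.3428, 0.0447]
eef_rot: [0.452, 0.892, -0.0, -0.0]
wrist_force: [-0.3, -0.6, -1.1]
opening: 0.0274
```

drive_tool:
  moves:
    - [[0, 0, 0.001], [0, 0, 0], 0.02]
    - [[0, 0, 0.0015], [0, 0, 0], 0.02]
    - [[0, 0, 0.0015], [0, 0, 0], 0.02]

```text
time: 27.88
tool_pos: [0.451, 0.3428, 0.0446]
eef_rot: [0.452, 0.892, -0.001, -0.0]
wrist_force: [-4.3, -2.9, 10.1]
opening: 0.0276
```

drive_tool:
  moves:
    - [[0, 0, 0], [0, 0, 0], 0.06]
    - [[0, 0, 0], [0, 0, 0], 0.06]
    - [[0, 0, 0], [0, 0, 0], 0.06]
    - [[0, 0, -0.03], [0, 0, 0], 0.06]
    - [[0, 0, -0.08], [0, 0, 0], 0.06]

```text
time: 28.5
tool_pos: [0.4496, 0.3421, 0.1234]
eef_rot: [0.452, 0.892, -0.003, -0.002]
wrist_force: [0.2, 0.6, 0.6]
opening: 0.06
```

drive_tool:
  moves:
    - [[0, -0.03, -0.04], [0, 0, 0.15], 0.094]
    - [[-0.03, -0.03, -0.07], [0, 0, 0.3], 0.094]
    - [[-0.06, -0.03, -0.1], [0, 0, 0.45], 0.094]
    - [[-0.06, -0.03, -0.1], [0, 0, 0.45], 0.094]
    - [[-0.06, -0.03, -0.1], [0, 0, 0.45], 0.094]

```text
time: 29.12
tool_pos: [0.4605, 0.2764, 0.2221]
eef_rot: [0.639, 0.769, -0.004, -0.002]
wrist_force: [-1.1, -1.1, -0.5]
opening: 0.0939
```

Run:
```python
from h import *
o=state()
s=snap('wrist','w5');W=cloud(s);img=s['img'];z=W[...,2]
print('36-50mm');comps(W,img,(z>.03)&(z<.055)&(W[...,1]>.2)&(W[...,1]<.45),150)
print('blade');comps(W,img,(z>.009)&(z<.0165)&(np.hypot(W[...,0]-.516,W[...,1]-.389)<.05),30)
s=snap('top');W=cloud(s);img=s['img'];z=W[...,2];hsv=cv2.cvtColor(img,cv2.COLOR_RGB2HSV)
print('top');comps(W,img,(hsv[...,0]>100)&(hsv[...,0]<130)&(z>.03)&(z<.055)&(hsv[...,1]>80)&(W[...,0]<.6),60)
comps(W,img,(hsv[...,0]<10)&(z>.03)&(z<.04)&(hsv[...,1]>120)&(W[...,0]<.6),60)
```

```text
{'time': 29.125, 'tool_pos': [0.4605, 0.2764, 0.2221], 'eef_rot': [0.6393, 0.7689, -0.0039, -0.0019], 'wrist_force': [-1.0925, -1.0606, -0.5377], 'opening': 0.0939, 'q': [0.3298, -0.0096, 1.846, -0.0008, 1.3137, -1.4244]}
36-50mm
px (322, 95) n 617 rgb [123, 116, 111] z 0.0484 mean [0.3542, 0.294] rect ([0.3465, 0.2996], 66.9, 40.6, 49.5)
px (345, 200) n 2713 rgb [85, 130, 199] z 0.0415 mean [0.4468, 0.3385] rect ([0.4485, 0.3402], 99.0, 28.4, 35.9)
blade
px (363, 253) n 110 rgb [219, 215, 206] z 0.0138 mean [0.5053, 0.3776] rect ([0.5077, 0.3774], 24.1, 9.2, 15.2)
px (351, 293) n 46 rgb [67, 53, 26] z 0.0124 mean [0.556, 0.375] rect ([0.5563, 0.375], 17.1, 2.0, -53.9)
top
px (137, 257) n 168 rgb [27, 42, 86] z 0.0414 mean [0.4284, 0.3175] rect ([0.4332, 0.317], 54.5, 18.9, 13.6)
px (298, 262) n 359 rgb [244, 88, 79] z 0.0355 mean [0.4255, -0.0366] rect ([0.4256, -0.0368], 76.8, 23.7, -35.1)
```

The knife is home: its handle top is at z = 0.0415 (0.042 expected), and I felt 10 N on pressing it. Now the gauge.

Run:
```python
from h import *
plan([(.4348,-.0433,.18,55.5),(.4348,-.0433,.0385,55.5)])
```

```text
-> (0.4348, -0.0433, 0.18, 55.5) t [-0.3098, -0.083, 0.0431] w [-0.008, 0.006, 0.786] rows>= 6
-> (0.4348, -0.0433, 0.0385, 55.5) t [0.0, 0.0, 0.1415] w [0.0, 0.0, 0.0] rows>= 3
```

drive_tool:
  moves:
    - [[-0.055, -0.015, 0.008], [0, 0, 0.15], 0.094]
    - [[-0.11, -0.03, 0.016], [-0.002, 0.002, 0.3], 0.094]
    - [[-0.165, -0.045, 0.024], [-0.004, 0.003, 0.45], 0.094]
    - [[-0.22, -0.06, 0.03], [-0.008, 0.006, 0.6], 0.094]
    - [[-0.275, -0.073, 0.038], [-0.008, 0.006, 0.75], 0.094]

```text
time: 29.85
tool_pos: [0.4372, -0.008, 0.1836]
eef_rot: [0.877, 0.48, -0.0, -0.001]
wrist_force: [0.0, -0.0, -0.2]
opening: 0.094
```

Run:
```python
from h import *
state()
plan([(.4348,-.0433,.12,55.5)])
```

```text
{'time': 29.85, 'tool_pos': [0.4372, -0.008, 0.1836], 'eef_rot': [0.8771, 0.4803, -0.0004, -0.0006], 'wrist_force': [0.0437, -0.0234, -0.1887], 'opening': 0.094, 'q': [-0.2789, -0.2329, 2.1209, 0.0004, 1.2551, -1.2811]}
-> (0.4348, -0.0433, 0.12, 55.5) t [-0.031, 0.0171, 0.0636] w [-0.001, 0.0, 0.033] rows>= 2
```

drive_tool:
  moves:
    - [[-0.015, 0.008, 0.03], [0, 0, 0.016], 0.094]
    - [[-0.031, 0.0171, 0.06], [-0.001, 0, 0.033], 0.094]
    - [[-0.031, 0.0171, 0.0636], [-0.001, 0, 0.033], 0.094]
    - [[-0.031, 0.0171, 0.0636], [-0.001, 0, 0.033], 0.094]
    - [[-0.031, 0.0171, 0.0636], [-0.001, 0, 0.033], 0.094]

```text
time: 30.48
tool_pos: [0.4357, -0.0427, 0.1211]
eef_rot: [0.884, 0.467, 0.001, 0.001]
wrist_force: [-0.1, -0.6, -0.2]
opening: 0.0938
```

Run:
```python
from h import *
state()
s=snap('wrist','w6');W=cloud(s);img=s['img'];z=W[...,2];hsv=cv2.cvtColor(img,cv2.COLOR_RGB2HSV)
comps(W,img,((hsv[...,0]<10)|(hsv[...,0]>172))&(z>.03)&(z<.042)&(hsv[...,1]>120),200)
plan([(.4348,-.0433,.0385,55.5)])
```

```text
{'time': 30.475, 'tool_pos': [0.4357, -0.0427, 0.1211], 'eef_rot': [0.8845, 0.4666, 0.0005, 0.0005], 'wrist_force': [-0.0966, -0.627, -0.1728], 'opening': 0.0938, 'q': [-0.3579, -0.1406, 2.1676, 0.0001, 1.1131, -1.3288]}
px (279, 205) n 3394 rgb [136, 39, 29] z 0.0354 mean [0.4219, -0.0359] rect ([0.4232, -0.0368], 77.8, 24.0, -34.8)
-> (0.4348, -0.0433, 0.0385, 55.5) t [-0.0009, -0.0005, 0.0826] w [0.001, -0.0, 0.002] rows>= 2
```

drive_tool:
  moves:
    - [[-0.0009, -0.0005, 0.03], [0, 0, 0.002], 0.094]
    - [[-0.0009, -0.0005, 0.06], [0, 0, 0.002], 0.094]
    - [[-0.0009, -0.0005, 0.077], [0.001, 0, 0.002], 0.094]
    - [[-0.0009, -0.0005, 0.0825], [0.001, 0, 0.002], 0.094]
    - [[-0.0009, -0.0005, 0.0825], [0.001, 0, 0.002], 0.094]

```text
time: 31.15
tool_pos: [0.4354, -0.0432, 0.0392]
eef_rot: [0.885, 0.466, 0.001, 0.0]
wrist_force: [0.4, 0.2, -0.4]
opening: 0.094
```

drive_tool:
  moves:
    - [[0, 0, 0], [0, 0, 0], 0.015]
    - [[0, 0, 0], [0, 0, 0], 0.015]
    - [[0, 0, 0], [0, 0, 0], 0.015]
    - [[0, 0, 0], [0, 0, 0], 0.015]
    - [[0, 0, 0], [0, 0, 0], 0.015]

```text
time: 31.78
tool_pos: [0.4354, -0.0433, 0.0392]
eef_rot: [0.885, 0.466, 0.001, 0.0]
wrist_force: [1.1, 0.3, 0.4]
opening: 0.0472
```

drive_tool:
  moves:
    - [[0, 0, 0], [0, 0, 0], 0.015]
    - [[0, 0, 0], [0, 0, 0], 0.015]
    - [[0, 0, 0], [0, 0, 0], 0.015]
    - [[0, 0, 0], [0, 0, 0], 0.015]

```text
time: 32.28
tool_pos: [0.4353, -0.0433, 0.0392]
eef_rot: [0.885, 0.466, 0.001, 0.0]
wrist_force: [-0.1, -0.1, 1.0]
opening: 0.0238
```

drive_tool:
  moves:
    - [[0, 0, -0.03], [0, 0, 0], 0.015]
    - [[0, 0, -0.07], [0, 0, 0], 0.015]
    - [[0, 0, -0.1], [0, 0, 0], 0.015]
    - [[0, 0, -0.1], [0, 0, 0], 0.015]

```text
time: 32.78
tool_pos: [0.4366, -0.0437, 0.141]
eef_rot: [0.885, 0.466, 0.002, 0.002]
wrist_force: [-0.3, 0.7, -1.7]
opening: 0.0238
```

Run:
```python
from h import *
state()
a=np.deg2rad(36.2);u=np.array([np.cos(a),np.sin(a)]);n=np.array([-u[1],u[0]])
t=.5707*u-.1216*n;print(t)
plan([(*t,.14,126.2)])
```

```text
{'time': 32.775, 'tool_pos': [0.4366, -0.0437, 0.141], 'eef_rot': [0.8848, 0.4659, 0.0022, 0.0022], 'wrist_force': [-0.3006, 0.6739, -1.6501], 'opening': 0.0238, 'q': [-0.3595, -0.1737, 2.1555, 0.0004, 1.1535, -1.3289]}
[0.5323499  0.23893228]
-> (np.float64(0.5323498993230507), np.float64(0.23893228055400506), 0.14, 126.2) t [0.2872, -0.081, 0.001] w [0.006, 0.002, -1.233] rows>= 7
```

drive_tool:
  moves:
    - [[0.045, -0.013, 0], [0, 0, -0.16], 0.015]
    - [[0.09, -0.026, 0], [0, 0, -0.32], 0.015]
    - [[0.135, -0.039, 0], [0, 0, -0.48], 0.015]
    - [[0.18, -0.052, 0], [0.002, 0, -0.64], 0.015]
    - [[0.22, -0.064, 0], [0.003, 0.002, -0.8], 0.015]

```text
time: 33.4
tool_pos: [0.5073, 0.1754, 0.1384]
eef_rot: [0.631, 0.776, 0.0, -0.0]
wrist_force: [0.3, 0.6, -2.4]
opening: 0.0237
```

Run:
```python
from h import *
state()
plan([(.5323,.2389,.14,126.2)])
```

```text
{'time': 33.4, 'tool_pos': [0.5073, 0.1754, 0.1384], 'eef_rot': [0.6313, 0.7755, 0.0001, -0.0001], 'wrist_force': [0.3117, 0.6293, -2.3862], 'opening': 0.0237, 'q': [0.1214, 0.0819, 1.9152, 0.0002, 1.1445, -1.6537]}
-> (0.5323, 0.2389, 0.14, 126.2) t [0.0571, 0.0373, -0.0016] w [0.0, -0.0, -0.428] rows>= 3
```

drive_tool:
  moves:
    - [[0.02, 0.013, 0], [0, 0, -0.15], 0.015]
    - [[0.04, 0.026, -0.001], [0, 0, -0.3], 0.015]
    - [[0.0571, 0.0373, -0.0016], [0, 0, -0.428], 0.015]
    - [[0.0571, 0.0373, -0.0016], [0, 0, -0.428], 0.015]
    - [[0.0571, 0.0373, -0.0016], [0, 0, -0.428], 0.015]

```text
time: 34.02
tool_pos: [0.5312, 0.2383, 0.1382]
eef_rot: [0.453, 0.892, -0.001, -0.001]
wrist_force: [-0.4, -1.2, -1.6]
opening: 0.0238
```

Run:
```python
from h import *
o=state();p=np.array(o['tool_pos'])
a=np.deg2rad(36.2);u=np.array([np.cos(a),np.sin(a)]);n=np.array([-u[1],u[0]])
s=snap('wrist','w7');W=cloud(s);img=s['img'];z=W[...,2];hsv=cv2.cvtColor(img,cv2.COLOR_RGB2HSV)
r=((hsv[...,0]<10)|(hsv[...,0]>172))&(hsv[...,1]>120)&(z>.12)&(z<.16)
y=(hsv[...,0]>18)&(hsv[...,0]<36)&(hsv[...,1]>100)&(hsv[...,2]>60)&(z<.012)&(z>.002)
print('gauge');comps(W,img,r,200);print('pockets');comps(W,img,y,60)
def ext(m):
    P=W[m][:,:2]; return np.percentile(P@u,[.3,99.7]).round(4),np.percentile(P@n,[.5,50,99.5]).round(4)
print(ext(r));print(ext(y));
for k in range(3):pass
l=cv2.connectedComponentsWithStats(y.astype(np.uint8))
for i in range(1,l[0]):
    if l[2][i,4]>60: print(i,l[2][i,4],ext(l[1]==i))
print('tcp',p[:2]@u,p[:2]@n); plan([(.5323,.2389,.066,126.2)])
```

```text
{'time': 34.025, 'tool_pos': [0.5312, 0.2383, 0.1382], 'eef_rot': [0.453, 0.8915, -0.001, -0.0012], 'wrist_force': [-0.3617, -1.2352, -1.6432], 'opening': 0.0238, 'q': [0.227, 0.1869, 1.7985, 0.0, 1.1593, -1.9744]}
gauge
px (281, 233) n 6976 rgb [144, 41, 34] z 0.1346 mean [0.5166, 0.2279] rect ([0.5184, 0.2295], 74.9, 24.9, 36.6)
pockets
px (444, 145) n 71 rgb [162, 133, 59] z 0.0055 mean [0.4058, 0.3137] rect ([0.4061, 0.3138], 26.6, 1.7, -53.8)
px (282, 154) n 281 rgb [190, 159, 47] z 0.0058 mean [0.4909, 0.2096] rect ([0.4913, 0.2096], 28.1, 6.7, -53.8)
px (367, 210) n 3808 rgb [251, 227, 69] z 0.0058 mean [0.4862, 0.2975] rect ([0.4887, 0.2987], 107.7, 26.2, 36.2)
(array([0.5165, 0.5902]), array([-0.1331, -0.1211, -0.1094]))
(array([0.5122, 0.6244]), array([-0.1335, -0.0478,  0.0211]))
4 71 (array([0.5122, 0.5139]), array([0.0003, 0.0133, 0.0266]))
5 281 (array([0.5169, 0.5236]), array([-0.135, -0.121, -0.107]))
6 3808 (array([0.517 , 0.6242]), array([-0.0604, -0.047 , -0.0347]))
tcp 0.5693432425689179 -0.12145079379346671
-> (0.5323, 0.2389, 0.066, 126.2) t [0.0, 0.0013, 0.0727] w [-0.002, -0.001, -0.001] rows>= 2
```

View pics/w7.png

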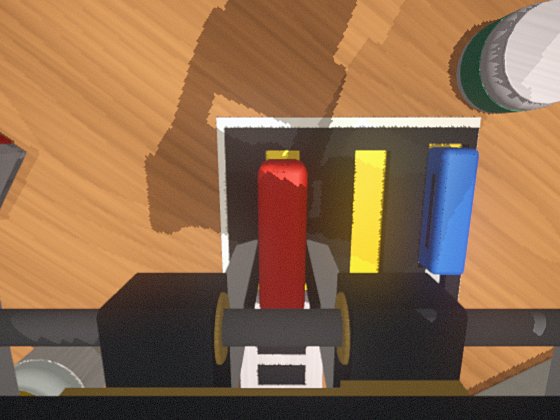

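The wrist view shows the gauge (281,233) centred on its pocket (282,154) to within 0.3 mm sideways. The planned 1.3 mm advance agrees with the visual offset, and the knife (450,210) sits home. I'll insert the gauge.

drive_tool:
  moves:
    - [[0, 0.001, 0.025], [-0.002, -0.001, 0], 0.015]
    - [[0, 0.0014, 0.05], [-0.002, -0.001, -0.001], 0.015]
    - [[0, 0.0014, 0.065], [-0.002, -0.001, -0.001], 0.015]
    - [[0, 0.0014, 0.0727], [-0.002, -0.001, -0.001], 0.015]
    - [[0, 0.0014, 0.0727], [-0.002, -0.001, -0.001], 0.015]

```text
time: 34.7
tool_pos: [0.5323, 0.2387, 0.0659]
eef_rot: [0.453, 0.892, -0.0, -0.0]
wrist_force: [0.2, -1.0, -1.1]
opening: 0.0235
```

Run:
```python
from h import *
o=state()
plan([(.5323,.2389,.0532,126.2)])
```

```text
{'time': 34.7, 'tool_pos': [0.5323, 0.2387, 0.0659], 'eef_rot': [0.4528, 0.8916, -0.0002, -0.0001], 'wrist_force': [0.2187, -0.9977, -1.0719], 'opening': 0.0235, 'q': [0.2274, 0.2915, 1.8247, -0.0001, 1.0258, -1.9743]}
-> (0.5323, 0.2389, 0.0532, 126.2) t [0.0002, 0.0001, 0.0127] w [-0.0, -0.0, -0.001] rows>= 1
```

drive_tool:
  moves:
    - [[0, 0, 0.005], [0, 0, 0], 0.015]
    - [[0, 0, 0.009], [0, 0, 0], 0.015]
    - [[0, 0, 0.012], [0, 0, 0], 0.015]
    - [[0, 0, 0.012], [0, 0, 0], 0.015]

```text
time: 35.2
tool_pos: [0.5321, 0.2387, 0.0536]
eef_rot: [0.453, 0.892, -0.0, -0.0]
wrist_force: [-0.3, -0.7, -1.7]
opening: 0.0239
```

drive_tool:
  moves:
    - [[0, 0, 0.003], [0, 0, 0], 0.015]
    - [[0, 0, 0.006], [0, 0, 0], 0.015]
    - [[0, 0, 0.008], [0, 0, 0], 0.015]
    - [[0, 0, 0.0095], [0, 0, 0], 0.015]
    - [[0, 0, 0.0095], [0, 0, 0], 0.015]

```text
time: 35.83
tool_pos: [0.5323, 0.2388, 0.0452]
eef_rot: [0.453, 0.892, -0.001, -0.0]
wrist_force: [-4.1, -1.5, 5.1]
opening: 0.0239
```

Contact comes exactly at home height. I'll release, retreat and check.

drive_tool:
  moves:
    - [[0, 0, 0], [0, 0, 0], 0.06]
    - [[0, 0, 0], [0, 0, 0], 0.06]
    - [[0, 0, 0], [0, 0, 0], 0.06]
    - [[0, 0, -0.03], [0, 0, 0], 0.06]
    - [[0, 0, -0.08], [0, 0, 0], 0.06]

```text
time: 36.45
tool_pos: [0.5307, 0.2384, 0.124]
eef_rot: [0.453, 0.892, -0.002, -0.002]
wrist_force: [0.3, 0.5, -0.2]
opening: 0.0597
```

drive_tool:
  moves:
    - [[0, -0.03, -0.05], [0, 0, 0], 0.094]
    - [[0, -0.05, -0.1], [0, 0, 0], 0.094]
    - [[0, -0.06, -0.14], [0, 0, 0], 0.094]
    - [[0, -0.06, -0.16], [0, 0, 0], 0.094]
    - [[0, -0.06, -0.16], [0, 0, 0], 0.094]

```text
time: 37.08
tool_pos: [0.4841, 0.2035, 0.2851]
eef_rot: [0.453, 0.892, -0.001, -0.001]
wrist_force: [0.1, 0.7, -1.2]
opening: 0.094
```

Run:
```python
from h import *
o=state()
s=snap('wrist','w8');W=cloud(s);img=s['img'];z=W[...,2];hsv=cv2.cvtColor(img,cv2.COLOR_RGB2HSV)
t=(z>.03)&(z<.055)&(W[...,1]>.17)&(W[...,1]<.42)&(W[...,0]>.38)&(hsv[...,1]>100);comps(W,img,t,150)
for c in((.44,.335),(.523,.233)):
    m=t&(np.hypot(W[...,0]-c[0],W[...,1]-c[1])<.045)&(z>.036); P=W[m]
    A=np.c_[P[:,:2]-P[:,:2].mean(0),np.ones(len(P))];k=np.linalg.lstsq(A,P[:,2],rcond=None)[0];print('tilt',np.round(k,4))
s=snap('top','top4');W=cloud(s);img=s['img'];z=W[...,2];hsv=cv2.cvtColor(img,cv2.COLOR_RGB2HSV)
v=np.zeros(z.shape,bool);v[100:220,260:400]=1
for n,lo,hi in(('red',0,8),('green',45,80),('blue',100,130),('yellow',22,35)):
    print(n);comps(W,img,v&(z>.112)&(z<.125)&(hsv[...,0]>=lo)&(hsv[...,0]<=hi)&(hsv[...,1]>90),60)
print('all');comps(W,img,v&(z>.112)&(z<.125),60)
a=img; cv2.imwrite('pics/f_scene.png',snap('scene')['img'][...,::-1])
```

```text
{'time': 37.075, 'tool_pos': [0.4841, 0.2035, 0.2851], 'eef_rot': [0.4527, 0.8917, -0.0014, -0.0014], 'wrist_force': [0.1467, 0.7053, -1.1588], 'opening': 0.094, 'q': [0.182, -0.0935, 1.8103, -0.0005, 1.4287, -2.0199]}
px (390, 218) n 1100 rgb [84, 126, 196] z 0.0414 mean [0.4334, 0.3287] rect ([0.4356, 0.3315], 67.0, 27.6, 35.7)
px (281, 227) n 1224 rgb [227, 75, 60] z 0.0415 mean [0.5197, 0.2293] rect ([0.5209, 0.2305], 77.2, 23.6, 35.8)
tilt [-0.0013  0.0172  0.0412]
tilt [0.0072 0.0037 0.0413]
red
px (281, 151) n 470 rgb [244, 84, 74] z 0.1187 mean [0.6534, 0.0068] rect ([0.6546, 0.0068], 58.0, 36.6, 3.7)
green
px (318, 149) n 463 rgb [110, 211, 121] z 0.1185 mean [0.6588, -0.0711] rect ([0.6601, -0.0708], 57.0, 38.0, 1.4)
blue
px (336, 148) n 461 rgb [82, 128, 227] z 0.1186 mean [0.6611, -0.1106] rect ([0.6617, -0.1109], 57.1, 36.4, 3.4)
yellow
px (356, 146) n 452 rgb [246, 238, 109] z 0.1187 mean [0.6658, -0.1512] rect ([0.6663, -0.1515], 57.3, 36.4, 3.0)
all
px (318, 148) n 1424 rgb [110, 210, 227] z 0.1186 mean [0.6599, -0.072] rect ([0.6604, -0.0722], 115.4, 58.3, -87.1)
px (365, 146) n 952 rgb [146, 90, 53] z 0.1186 mean [0.6658, -0.1701] rect ([0.6665, -0.1703], 75.0, 57.6, -88.4)
px (281, 151) n 471 rgb [244, 84, 74] z 0.1187 mean [0.6535, 0.0067] rect ([0.6546, 0.0068], 58.0, 36.6, 3.7)
```

View pics/w8.png

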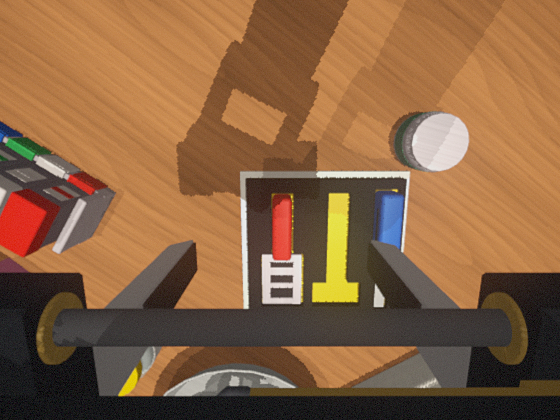

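View pics/f_scene.png

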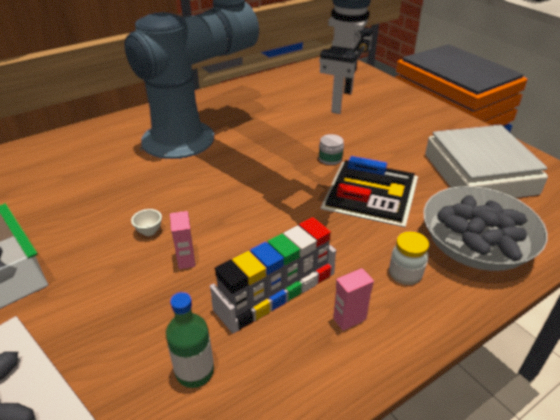

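Both tools are home: gauge at (281,227) and knife at (390,218) in the wrist view, with handle tops at 41.5 mm. All six boxes are in place at their labels. The scraper is absent and the bystanders haven't moved, so I'll hand in.

```bash
python3 -c "
from plant import manip
print(manip.finish_job())"
```

```text
the job is handed in; nothing more can be done
None
```

The job is handed in at about 37 s of robot time, and my last checks found everything in place; the system gives no verdict.

- **Boxes:** I slid the red and black boxes out to their labels, then lowered the yellow and white boxes into the gaps. The green and blue boxes were already close enough, so I left them. In the last top view, red, green, blue and yellow were within about 3 mm of their labels. White and black merged with their neighbours in that view, but looked just as close. The tops are all at about 118.6 mm, which is right for boxes standing on the rack floor.
- **Tools:** I pressed the knife and the shell gauge into their pockets and felt contact at the expected height. Handle tops read 41.5 mm against 42 mm expected, with tilt under 0.02 rad. The scraper was absent, and its pocket is empty.
- **Bystanders:** The ramekin, bottle, jar, can and both pink look-alikes look unmoved in the final pictures. I judged this by eye and did not measure it. No tool was seen to be knocked aside.
- **Disagreement between cameras:** The wrist and top cameras differed by 2–3 mm along the tool handles. I chose an insertion position between their two estimates, and both tools went in without jamming.

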